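# Bore check of lens barrels on a four-spigot gauge

### The job

Check the bores of the black lens barrels: with the gauge still empty press the yellow key to zero it, then push every barrel from the grey tray fully home on a spigot of its own and let go, and with all of them seated press the green key to measure and after it the blue key to store, one key at a time, each all the way down. Then take the barrels off and stand them all upright in the blue tray. Handle the barrels gently, never squeezing one with more than about 40 N of grip, and leave the bottle and the jar where they are.

Things in the scene. Friction and masses are not known exactly. Their poses are not given: they have to be found in the camera images.
- barrel0: black lens barrel, a tube open at both ends: outer diameter 52 mm, bore 34 mm, 64 mm tall, 0.16 kg, bright rim on top. Origin at the centre of its bottom end, z along the tube (up as it stands). Thin-walled optics part: grip gently. Three or four barrels are present
- barrel1: black lens barrel, a tube open at both ends: outer diameter 52 mm, bore 34 mm, 64 mm tall, 0.16 kg, bright rim on top. Origin at the centre of its bottom end, z along the tube (up as it stands). Thin-walled optics part: grip gently. Three or four barrels are present
- barrel2: black lens barrel, a tube open at both ends: outer diameter 52 mm, bore 34 mm, 64 mm tall, 0.16 kg, bright rim on top. Origin at the centre of its bottom end, z along the tube (up as it stands). Thin-walled optics part: grip gently. Three or four barrels are present
- barrel3: black lens barrel, a tube open at both ends: outer diameter 52 mm, bore 34 mm, 64 mm tall, 0.16 kg, bright rim on top. Origin at the centre of its bottom end, z along the tube (up as it stands). Thin-walled optics part: grip gently. Three or four barrels are present
- gauge: white gauge base, 170 by 170 mm, 20 mm high, fixed, with four steel spigots, brass noses 70 mm above the table, at x and y = -47.5 and +47.5 mm; origin under its centre, on the table
- spigot0 (a point): seat of a gauge spigot: centre of the top of its dark shoulder, 26 mm above the table, where the lower end of a barrel rests. z up along the spigot, which is 31 mm in diameter, straight for 34 mm above this point, then a brass nose 10 mm high tapering to 18 mm. The four spigots stand at the corners of a square of 95 mm, along the gauge's x and y
- spigot1 (a point): seat of a gauge spigot: centre of the top of its dark shoulder, 26 mm above the table, where the lower end of a barrel rests. z up along the spigot, which is 31 mm in diameter, straight for 34 mm above this point, then a brass nose 10 mm high tapering to 18 mm. The four spigots stand at the corners of a square of 95 mm, along the gauge's x and y
- spigot2 (a point): seat of a gauge spigot: centre of the top of its dark shoulder, 26 mm above the table, where the lower end of a barrel rests. z up along the spigot, which is 31 mm in diameter, straight for 34 mm above this point, then a brass nose 10 mm high tapering to 18 mm. The four spigots stand at the corners of a square of 95 mm, along the gauge's x and y
- spigot3 (a point): seat of a gauge spigot: centre of the top of its dark shoulder, 26 mm above the table, where the lower end of a barrel rests. z up along the spigot, which is 31 mm in diameter, straight for 34 mm above this point, then a brass nose 10 mm high tapering to 18 mm. The four spigots stand at the corners of a square of 95 mm, along the gauge's x and y
- yellow_key_top (a point): centre of the top of the yellow key (30 mm diameter, released top 52 mm above the table, moves down with it; black round housing 46 mm wide) on the grey console; the keys stand 65 mm apart in a row, colours in any order
- green_key_top (a point): centre of the top of the green key (30 mm diameter, released top 52 mm above the table, moves down with it; black round housing 46 mm wide) on the grey console; the keys stand 65 mm apart in a row, colours in any order
- blue_key_top (a point): centre of the top of the blue key (30 mm diameter, released top 52 mm above the table, moves down with it; black round housing 46 mm wide) on the grey console; the keys stand 65 mm apart in a row, colours in any order
- yellow_key (a joint): spring travel of the yellow key (zero), m: 0 released, 0.006 fully down; counts as pressed beyond 0.004; full press needs 5 N
- green_key (a joint): spring travel of the green key (measure), m: 0 released, 0.006 fully down; counts as pressed beyond 0.004; full press needs 5 N
- blue_key (a joint): spring travel of the blue key (store), m: 0 released, 0.006 fully down; counts as pressed beyond 0.004; full press needs 5 N
- in_tray: grey shallow tray with a white paper liner, fixed, 210 by 210 mm, walls 4 mm thick and 16 mm high, floor 4 mm thick; the barrels start standing in it. Origin under its centre
- out_tray: blue shallow tray, fixed, 210 by 210 mm, walls 4 mm thick and 16 mm high, floor 4 mm thick, for the checked barrels. Origin under its centre, axes along its walls
- bottle: amber bottle, 56 mm diameter, 140 mm tall, a bystander; origin at its bottom centre
- jar: clear jar with black cap, 64 mm diameter, 70 mm tall, a bystander; origin at its bottom centre

How it is judged:
By the outcome, as a careful person would: the job done as asked, in the order asked, and still so for the second after the job is handed in, with the robot touching nothing.
Of barrel0, barrel1, barrel2, barrel3 only 3 to 4 are there at a start; the rules pass over those that are not, and their reading is None.
At some moment in a run one of barrel0, barrel1, barrel2, barrel3 may be knocked a few centimetres aside while the robot is not near it.
It also fails if it takes over 210 s, if anything falls off the work surface, if the arm or the gripper's body presses on something with over 40 N, if the wrist force passes 120 N, or if a joint passes its speed limit or range.

### The arm

A 6-joint arm with a two-finger parallel gripper is mounted at the origin on the work surface. World frame = base frame: x ahead of the robot, y to its left, z up, the work surface at z = 0. Lengths are in m, angles in rad, forces in N, time in s.
With the tool pointing down it reaches from about 0.375 to 0.975 m from the base axis. Payload 3.8 kg.
Tool frame: the origin (TCP) lies at the very end of the fingers, on their centre line; the grasp point (between the pads) lies 19 mm behind it; z points along the fingers, y is the direction in which the jaws open and shut (so a half turn about z gives the same grasp; the last joint's range is limited). The gripper opens to 85 mm and grips with 20 to 120 N. Pads are 22 mm wide; open, the fingers measure 114 mm over their backs; the gripper's body (76 mm by 85 mm) begins 54 mm behind the grasp point. The pads swing forward as they close: fully open they stand 13 mm farther back than shut.
Start: joints at [1.249, 0.264, 1.604, -0, 1.274, -0.037], TCP at [0.19, 0.648, 0.192] pointing down, gripper open.
Joint ranges: [-2.63, 2.63], [-0.94, 2.18], [0.31, 2.57], [-1.31, 4.45], [0, 2.66], [-2.55, 2.55]. Speed limits (rad/s): [2.57, 2.57, 3.14, 3.14, 3.14, 3.14].

### API

Orientations are given as a rotation vector (axis times angle).
In Python, from workcell import bot, viewer, finish_job gives the robot as it stands.
- The arm moves only by the tool servo_tool, never from a script. Its argument "plan" is a list that holds one entry, the list of rows, each a list of 6 numbers: the shift along the tool's x, y, z in cm, then the turn, a rotation vector about the tool's x, y, z in degrees. A call has 1 to 20 rows; each row is the pose to reach, as a shift and turn from the pose measured when the call began, along the tool's axes at that moment; what a row does not reach only later rows make up. A row lasts 1/12 s, in which the tool goes at most 41.7 mm and 7.16 degrees, less where a joint would pass 70% of its speed; a pose out of reach is approached as far as the arm can. A call with a gripper value outside its range is refused whole. "claw" is the finger opening in cm, from 0 to 8.54, set as the call begins (left out, the last holds). The fingers move at their own pace and stop on an object; "grip_force" is the grip in N (left out, the last holds). Time passes only in rows, so rows that repeat a pose let the fingers close. It gives the time, the measured TCP pose, the force and the opening at its end, in the units of the state.
- bot.read_state(): the state, without advancing time (a new reading comes with each control period).
- viewer.read_camera(name): name is "scene" or "side" or "wrist"; returns a dict with "color" (420x560x3 uint8, red, green, blue), "fx", "fy", "cx", "cy" (pixels), "eye" and "rotation" of the camera in the world; the wrist camera has in their place "T_tool_cam" (4x4, takes a point from camera to tool coordinates, whose origin is the TCP and whose axes are the flange's). Camera axes: x right, y down, z forward; pixel columns grow to the right and rows downward; lengths in m; the calibration is good to about 2 mm. A picture is of the moment at which its call begins: read the wrist's pose just before it. There is no depth.
- finish_job(): hands the job in, once; it reports no verdict.
The state is a dict: "time": time; "q": joint angles; "joint_vel": joint speeds; "joint_torque": joint torques, N m; "tool_pos": TCP position; "tcp_rot": TCP orientation; "wrist_force": force on the tool from outside, world axes, zero at the start; "torque": the same for the moment, N m; "width": opening from 0.0 (shut) to 1.0 (fully open).
Only numpy, scipy, OpenCV 4.12 (cv2) and the standard library are available. Lean on these libraries where they do the work, as an engineer would, in place of code of your own. Each camera call takes 0.05 s, during which the arm holds its last target.

## Working session

There is one attempt and no reset: what is moved stays moved. The work goes in short steps, Python scripts to look and compute and a tool call to move; the robot and the scene stay as the last step left them, time stands still between calls to the robot, and variables do not carry over. Pictures are saved under pics/ and viewed, and the job is handed in when it is done.

Besides the shell and the picture viewer there is one more tool, called after "Emit:" by a JSON object that holds its "fn" and its "kwargs". servo_tool: Moves the arm, as the interface text tells. Its arguments: {"type":"object","properties":{"plan":{"type":"array"},"claw":{"type":"number"},"grip_force":{"type":"number"}},"required":["plan"]}

```bash
mkdir -p pics; ls; python3 - <<'E'
from workcell import bot, viewer
import cv2
print(bot.read_state())
for n in ["scene","side","wrist"]:
    c=viewer.read_camera(n)
    cv2.imwrite(f"pics/a_{n}.png",c["color"][:,:,::-1])
    print(n,{k:v for k,v in c.items() if k!="color"})
E
```

```text
pics
{'time': 0.0, 'q': array([ 1.24911225e+00,  2.64750499e-01,  1.60540318e+00,  1.32500138e-05,
        1.27368098e+00, -3.68746443e-02]), 'joint_vel': array([-0.0009556 ,  0.00183009,  0.00072492, -0.00046517,  0.00056208,
       -0.00092986]), 'joint_torque': array([ 6.30586019e-04, -5.15109551e+01, -3.67311537e+01, -3.49696520e-04,
        1.27913133e-02,  1.32278282e-05]), 'tool_pos': array([0.18937699, 0.64702881, 0.19094815]), 'tcp_rot': array([-0.44581434, -3.10938127,  0.00346128]), 'wrist_force': array([-0.23528614, -0.44542031, -0.11818579]), 'torque': array([-0.00769524,  0.01407291,  0.00462648]), 'width': 1.0025116103030227}
scene {'fx': 410.18328266184193, 'fy': 410.18328266184193, 'cx': 280.5925766494323, 'cy': 219.81458752008615, 'eye': array([1.31697127, 0.08527749, 0.5687101 ]), 'rotation': array([-1.54431403, -1.76953162,  0.93132438])}
side {'fx': 525.5113139088653, 'fy': 525.5113139088653, 'cx': 287.12415770569675, 'cy': 200.98434381001906, 'eye': array([ 0.48420552, -0.99652145,  0.64657901]), 'rotation': array([-2.09057353,  0.0888219 , -0.07776373])}
wrist {'fx': 295.1119851129595, 'fy': 295.1119851129595, 'cx': 283.1736870465078, 'cy': 215.2348630066344, 'T_tool_cam': array([[-3.46323275e-05, -9.60830434e-01, -2.77136928e-01,
         6.98659979e-02],
       [ 9.99999976e-01, -9.29303574e-05,  1.97223767e-04,
        -2.61533937e-04],
       [-2.15253032e-04, -2.77136914e-01,  9.60830414e-01,
        -1.80966779e-01],
       [ 0.00000000e+00,  0.00000000e+00,  0.00000000e+00,
         1.00000000e+00]])}
```

View pics/a_scene.png

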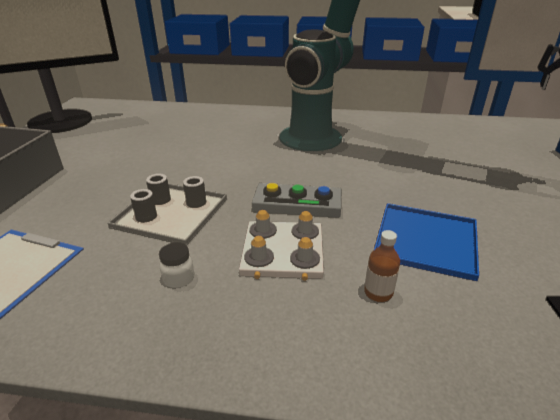

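View pics/a_side.png

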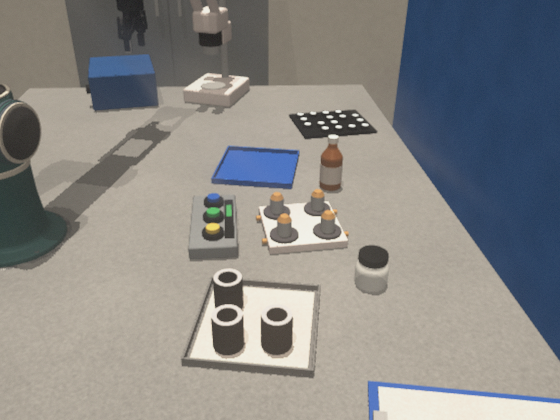

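View pics/a_wrist.png

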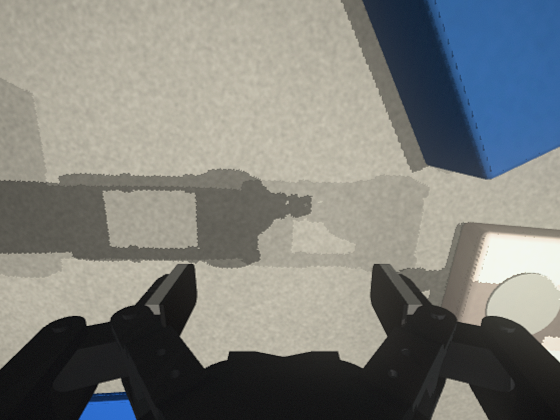

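```bash
cat > h.py <<'E'
from workcell import bot, viewer
import cv2, numpy as np
from scipy.spatial.transform import Rotation as R
def cam(n):
    s=bot.read_state() if n=="wrist" else None
    c=viewer.read_camera(n)
    if n=="wrist":
        T=np.eye(4);T[:3,:3]=R.from_rotvec(s["tcp_rot"]).as_matrix();T[:3,3]=s["tool_pos"]
        W=T@c["T_tool_cam"]; c["eye"]=W[:3,3]; c["M"]=W[:3,:3]
    else: c["M"]=R.from_rotvec(c["rotation"]).as_matrix()
    return c
def onz(c,u,v,z):
    d=c["M"]@np.array([(u-c["cx"])/c["fx"],(v-c["cy"])/c["fy"],1]); e=c["eye"]
    return e+d*(z-e[2])/d[2]
def proj(c,p):
    q=c["M"].T@(np.asarray(p)-c["eye"]); return np.array([c["cx"]+c["fx"]*q[0]/q[2],c["cy"]+c["fy"]*q[1]/q[2]])
def crop(c,name,x0,y0,x1,y1,k):
    im=c["color"][y0:y1,x0:x1,::-1]; im=cv2.resize(im,None,fx=k,fy=k,interpolation=cv2.INTER_CUBIC)
    cv2.imwrite(f"pics/{name}.png",im)
def state():
    s=bot.read_state(); Rm=R.from_rotvec(s["tcp_rot"]).as_matrix(); return s,Rm
def to(p,yaw=None,rows=None):
    """shift in tool axes (cm) and turn (deg) to reach TCP world p, tool down with tool-y at yaw (deg world)"""
    s,Rm=state(); d=Rm.T@(np.asarray(p)-s["tool_pos"])*100
    x=Rm[:,0]; y=Rm[:,1]; cy=np.degrees(np.arctan2(y[1],y[0]))
    if yaw is None: yaw=cy
    yaw=cy+(yaw-cy+90)%180-90
    a=np.radians(yaw); Y=np.array([np.cos(a),np.sin(a),0]); Z=np.array([0,0,-1.]); X=np.cross(Y,Z)
    D=Rm.T@np.stack([X,Y,Z],1); t=np.degrees(R.from_matrix(D).as_rotvec())
    print("t%.2f pos %s yaw %.1f F %s w %.3f q6 %.2f"%(s["time"],s["tool_pos"].round(4),cy,s["wrist_force"].round(1),s["width"],s["q"][5]))
    print(" shift cm",d.round(2)," turn",t.round(2)," rows>=%.1f"%max(np.linalg.norm(d)/4.17,np.linalg.norm(t)/7.16))
E
python3 - <<'E'
from h import *
a=cam("scene");b=cam("side")
crop(a,"b1",110,160,350,300,3);crop(a,"b1b",370,190,490,310,5)
crop(b,"b2",170,180,430,380,3)
E
```

```text
(no output)
```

View pics/b1.png

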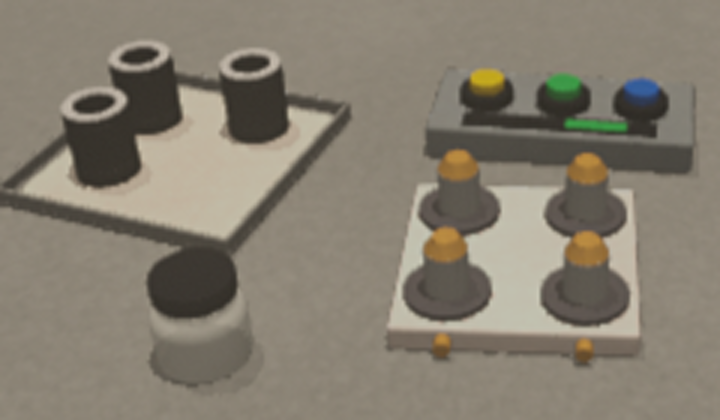

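View pics/b2.png

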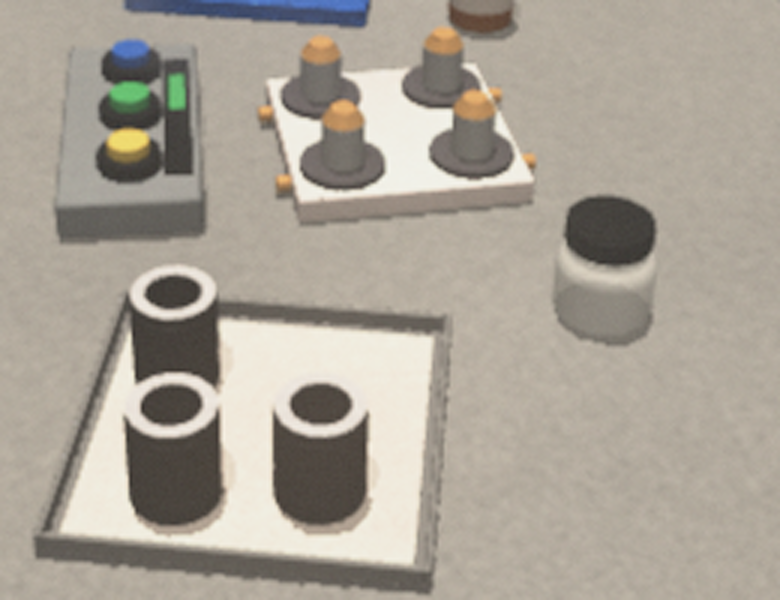

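```bash
python3 - <<'E'
from h import *
a=cam("scene");b=cam("side")
P={"yel":((487,75),(128,142),.052),"grn":((563,83),(129,96),.052),"blu":((642,88),(131,50),.052),
"bA":((96,105),(172,405),.068),"bB":((140,58),(173,293),.068),"bC":((251,65),(320,403),.068),
"noseA(460,153)":((460,152),(343,103),.070),"noseB":((587,156),(322,40),.070),"noseC":((445,230),(475,93),.070),"noseD":((587,235),(443,30),.070),
"jar":((192,268),(610,225),.070)}
for k,(p,q,z) in P.items():
    print(k,onz(a,p[0]/3+110,p[1]/3+160,z).round(4),onz(b,q[0]/3+170,q[1]/3+180,z).round(4))
for n,p in {"tl":(383,207),"tr":(479,235),"br":(474,271),"bl":(376,248)}.items(): print(n,onz(a,*p,.016).round(3))
for n,p in {"a":(222,149),"b":(299,153),"c":(295,184),"d":(214,181)}.items(): print(n,onz(b,*p,.016).round(3))
print("bottle",onz(a,381,292,0).round(3),onz(b,331,188,0).round(3))
E
```

```text
yel [ 0.4298 -0.0621  0.052 ] [ 0.4293 -0.0656  0.052 ]
grn [0.4347 0.0026 0.052 ] [ 0.4284 -0.0036  0.052 ]
blu [0.4344 0.068  0.052 ] [0.4281 0.0647 0.052 ]
bA [ 0.5434 -0.3547  0.068 ] [ 0.4609 -0.3525  0.068 ]
bB [ 0.4666 -0.3493  0.068 ] [ 0.4613 -0.2566  0.068 ]
bC [ 0.4661 -0.2535  0.068 ] [ 0.5398 -0.3569  0.068 ]
noseA(460,153) [ 0.5751 -0.0592  0.07  ] [ 0.5799 -0.0529  0.07  ]
noseB [0.5682 0.0338 0.07  ] [0.5724 0.0391 0.07  ]
noseC [ 0.67   -0.0528  0.07  ] [ 0.6752 -0.0453  0.07  ]
noseD [0.663  0.0422 0.07  ] [0.6661 0.0491 0.07  ]
jar [ 0.7315 -0.2074  0.07  ] [ 0.7336 -0.2103  0.07  ]
tl [0.44  0.216 0.016]
tr [0.529 0.42  0.016]
br [0.655 0.38  0.016]
bl [0.607 0.19  0.016]
a [0.442 0.41  0.016]
b [0.662 0.37  0.016]
c [0.63  0.182 0.016]
d [0.424 0.211 0.016]
bottle [0.723 0.196 0.   ] [0.724 0.185 0.   ]
```

```bash
python3 - <<'E'
from h import *
print(state()[1].round(3))
to((.55,.15,.22),90)
to((.43,-.064,.2),90)
E
```

```text
[[-0.96   0.281 -0.   ]
 [ 0.281  0.96  -0.001]
 [ 0.    -0.001 -1.   ]]
t0.35 pos [0.1896 0.6476 0.1919] yaw 73.7 F [-0.8 -0.2  1. ] w 1.003 q6 -0.04
 shift cm [-48.57 -37.63  -2.79]  turn [-3.000e-02 -1.000e-02 -1.632e+01]  rows>=14.7
t0.35 pos [0.1896 0.6476 0.1919] yaw 73.7 F [-0.8 -0.2  1. ] w 1.003 q6 -0.04
 shift cm [-43.07 -61.54  -0.77]  turn [-3.000e-02 -1.000e-02 -1.632e+01]  rows>=18.0
```

Emit:
{"fn": "servo_tool", "kwargs": {"plan": [[[-40,-32,-2,0,0,-16.3],[-40,-32,-2,0,0,-16.3],[-40,-32,-2,0,0,-16.3],[-40,-32,-2,0,0,-16.3],[-40,-32,-2,0,0,-16.3],[-40,-32,-2,0,0,-16.3],[-40,-32,-2,0,0,-16.3],[-40,-32,-2,0,0,-16.3],[-40,-32,-2,0,0,-16.3],[-40,-32,-2,0,0,-16.3],[-43.1,-61.5,-0.8,0,0,-16.3],[-43.1,-61.5,-0.8,0,0,-16.3],[-43.1,-61.5,-0.8,0,0,-16.3],[-43.1,-61.5,-0.8,0,0,-16.3],[-43.1,-61.5,-0.8,0,0,-16.3],[-43.1,-61.5,-0.8,0,0,-16.3],[-43.1,-61.5,-0.8,0,0,-16.3],[-43.1,-61.5,-0.8,0,0,-16.3],[-43.1,-61.5,-0.8,0,0,-16.3],[-43.1,-61.5,-0.8,0,0,-16.3]]], "claw": 0}}

```text
time: 2.02
tool_pos: [0.4301, -0.0698, 0.2006]
tcp_rot: [0.011, 3.141, -0.006]
wrist_force: [0.7, 0.3, -0.0]
width: -0.001
```

```bash
python3 - <<'E'
from h import *
c=cam("wrist"); cv2.imwrite("pics/c1.png",c["color"][:,:,::-1])
to((.43,-.064,.2),90)
for n,p in dict(yel=(.431,-.064,.052),grn=(.431,0,.052),blu=(.431,.066,.052)).items(): print(n,proj(c,p))
E
```

```text
t2.07 pos [ 0.4302 -0.0669  0.2005] yaw 89.6 F [0.2 0.5 0.1] w 0.001 q6 -1.77
 shift cm [0.02 0.29 0.05]  turn [-0.07  0.01 -0.39]  rows>=0.1
yel [289.05759822 194.68300596]
grn [345.30100527 194.34283753]
blu [403.42861877 193.99127314]
```

View pics/c1.png

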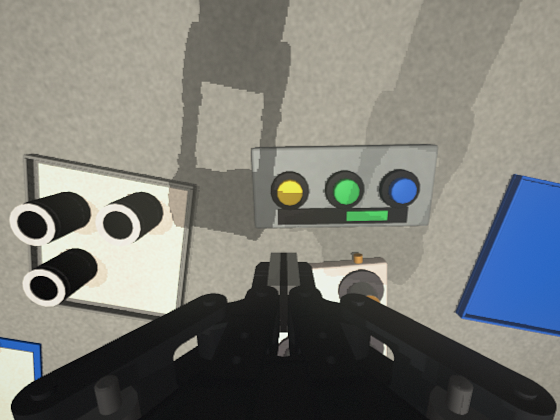

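```bash
python3 - <<'E'
from h import *
c=cam("wrist"); crop(c,"c2",240,140,440,240,4)
for p in [(290,191),(346,190),(403.5,190)]: print(onz(c,*p,.052).round(4))
to((.431,-.064,.062),90);to((.431,-.064,.044),90)
E
```

```text
[ 0.4267 -0.0596  0.052 ]
[0.426  0.0039 0.052 ]
[0.4265 0.069  0.052 ]
t2.12 pos [ 0.4303 -0.0651  0.2004] yaw 89.7 F [ 0.8  0.4 -0.6] w 0.003 q6 -1.77
 shift cm [-0.07  0.11 13.84]  turn [-0.01  0.   -0.27]  rows>=3.3
t2.12 pos [ 0.4303 -0.0651  0.2004] yaw 89.7 F [ 0.8  0.4 -0.6] w 0.003 q6 -1.77
 shift cm [-0.07  0.11 15.64]  turn [-0.01  0.   -0.27]  rows>=3.8
```

View pics/c2.png

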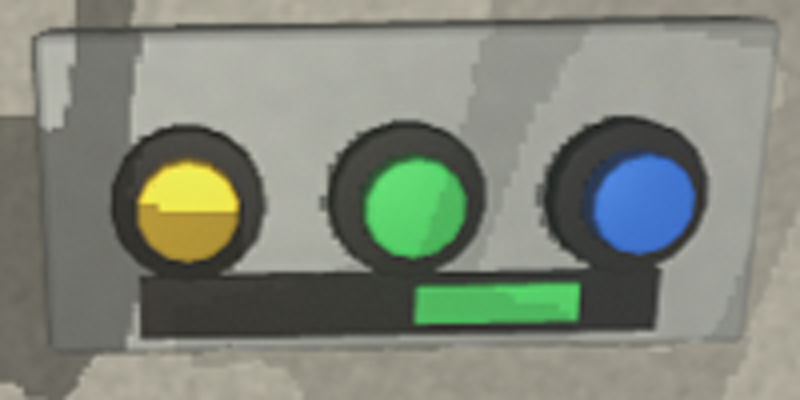

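Emit:
{"fn": "servo_tool", "kwargs": {"plan": [[[0.15,0.3,10,0,0,0],[0.15,0.3,14,0,0,0],[0.15,0.3,14,0,0,0],[0.15,0.3,14,0,0,0],[0.15,0.3,14.4,0,0,0],[0.15,0.3,14.8,0,0,0],[0.15,0.3,15,0,0,0],[0.15,0.3,15.2,0,0,0],[0.15,0.3,15.4,0,0,0],[0.15,0.3,15.4,0,0,0]]]}}

```text
time: 2.95
tool_pos: [0.4299, -0.0622, 0.0475]
tcp_rot: [0.007, 3.139, -0.001]
wrist_force: [0.2, -0.3, 0.1]
width: 0.001
```

Emit:
{"fn": "servo_tool", "kwargs": {"plan": [[[0,0,0.1,0,0,0],[0,0,0.2,0,0,0],[0,0,0.3,0,0,0],[0,0,0.3,0,0,0]]]}}

```text
time: 3.28
tool_pos: [0.4299, -0.0623, 0.0445]
tcp_rot: [0.007, 3.139, -0.001]
wrist_force: [0.0, -0.2, -0.6]
width: 0.003
```

```bash
python3 - <<'E'
from h import *
c=cam("wrist"); cv2.imwrite("pics/c3.png",c["color"][:,:,::-1])
c=cam("side"); crop(c,"c4",150,150,310,270,5)
to((.429,-.062,.044),90)
E
```

```text
t3.38 pos [ 0.4298 -0.0622  0.0444] yaw 89.7 F [-0.3 -0.6 -0.8] w 0.001 q6 -1.77
 shift cm [0.08 0.02 0.04]  turn [-0.03  0.12 -0.27]  rows>=0.0
```

View pics/c3.png

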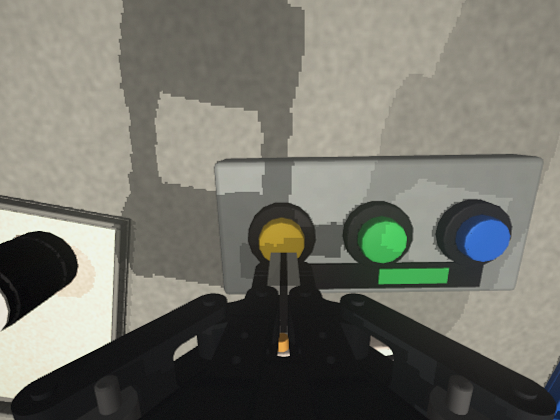

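View pics/c4.png

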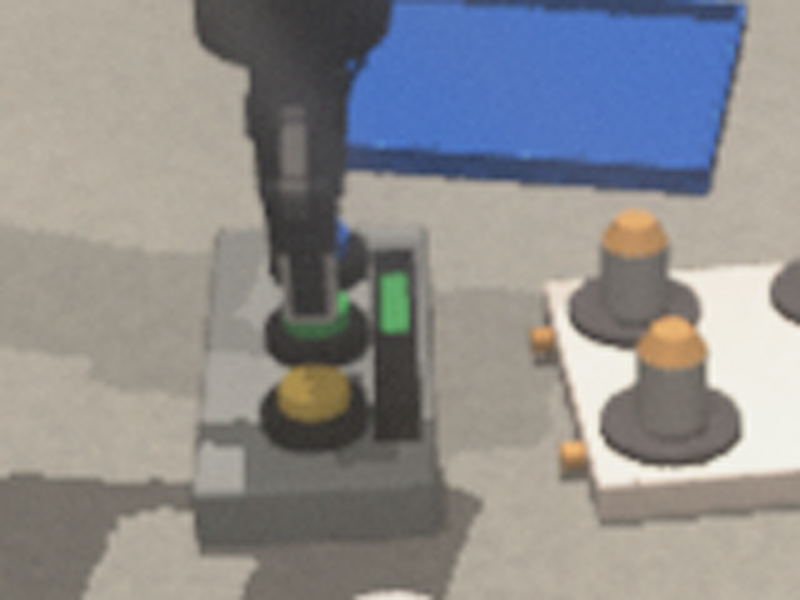

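```bash
python3 - <<'E'
from h import *
s,Rm=state();p=s["tool_pos"]
for n in ["side","scene","wrist"]:
    c=cam(n)
    print(n,[proj(c,p+np.array([0,0,dz])).round(1) for dz in (0,.02,.04)], onz(c,212,214,.0445) if n=="side" else "")
c=cam("scene"); crop(c,"c5",200,120,400,260,4)
print(s["q"],s["joint_torque"])
E
```

```text
side [array([213.2, 229.5]), array([212.7, 221.4]), array([212.2, 213.1])] [0.42569237 0.00051801 0.0445    ]
scene [array([272.3, 187.6]), array([272.2, 180.7]), array([272.1, 173.6])] 
wrist [array([283.7, 241.2]), array([283.7, 253.5]), array([283.8, 268.9])] 
[-2.00998110e-01 -5.05939630e-02  2.24553371e+00 -1.16932196e-04
  9.44434037e-01 -1.76706624e+00] [ 3.35649711e-03 -2.83556610e+01 -3.12005639e+01 -3.11934818e-04
 -1.51582179e-02  1.12719306e-04]
```

View pics/c5.png

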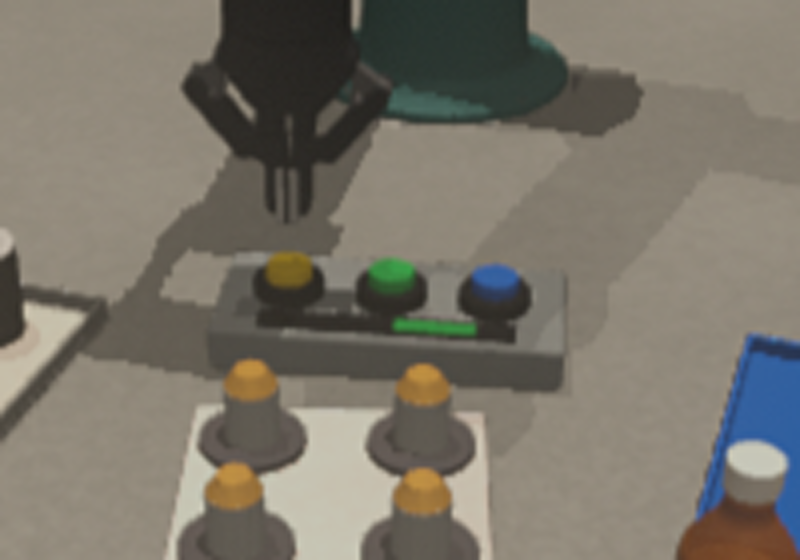

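```bash
python3 - <<'E'
from h import *
c=cam("wrist"); crop(c,"c6",210,180,410,300,4)
for u in [(282,236),(383,240),(487,239)]: print(onz(c,*u,.052))
s,Rm=state()
print(c["eye"])
b=cam("side"); crop(b,"c7",180,100,260,220,5)
E
```

```text
[ 0.4234357  -0.06324456  0.052     ]
[4.26386715e-01 3.26592986e-05 5.20000000e-02]
[0.42601193 0.06506363 0.052     ]
[ 0.35953492 -0.06215911  0.22525905]
```

View pics/c6.png

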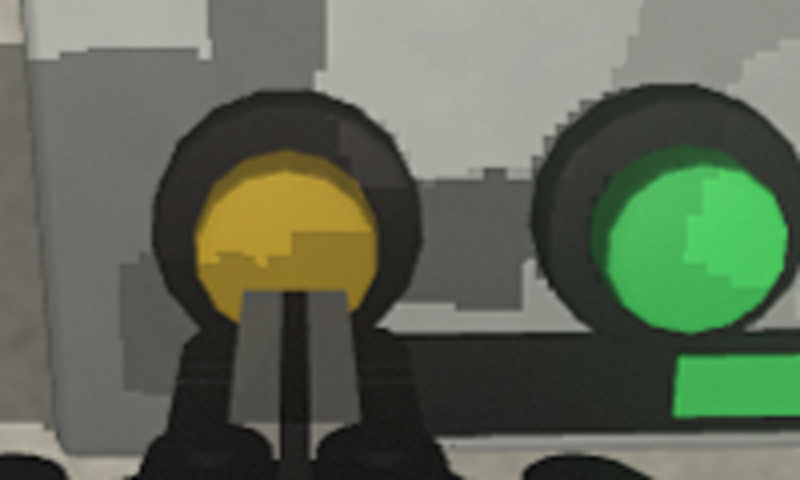

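View pics/c7.png

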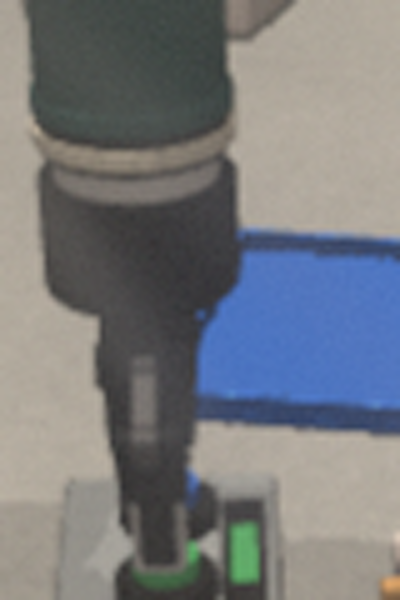

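Emit:
{"fn": "servo_tool", "kwargs": {"plan": [[[0.2,0,0.3,0,0,0],[0.2,0,0.6,0,0,0],[0.2,0,0.9,0,0,0],[0.2,0,1.2,0,0,0],[0.2,0,1.5,0,0,0],[0.2,0,1.5,0,0,0]]]}}

```text
time: 4.18
tool_pos: [0.4272, -0.062, 0.0286]
tcp_rot: [0.007, 3.141, -0.0]
wrist_force: [-1.3, 0.8, -0.0]
width: 0.001
```

```bash
python3 - <<'E'
from h import *
c=cam("wrist"); crop(c,"d6",210,180,410,300,4)
c=cam("scene"); crop(c,"d5",200,120,400,260,4)
to((.429,-.062,.02),90)
E
```

```text
t4.28 pos [ 0.4277 -0.0621  0.0292] yaw 89.7 F [ 0.2 -0.4 -0.7] w 0.005 q6 -1.77
 shift cm [-0.13  0.01  0.92]  turn [-0.03  0.09 -0.26]  rows>=0.2
```

View pics/d6.png

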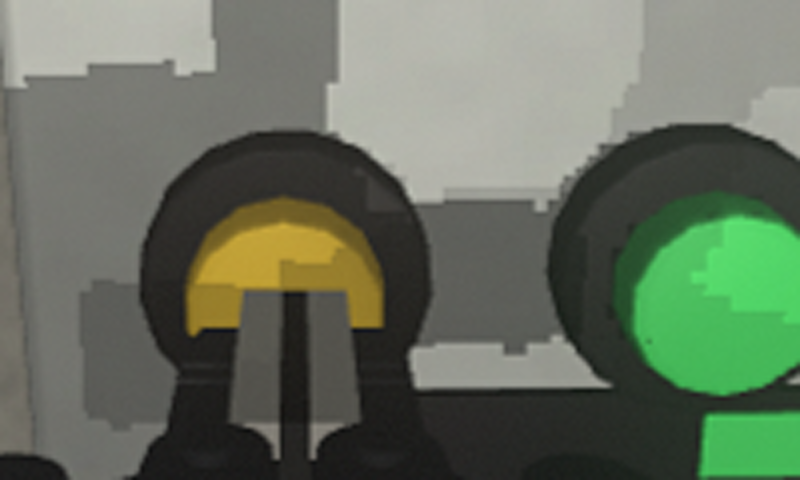

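View pics/d5.png

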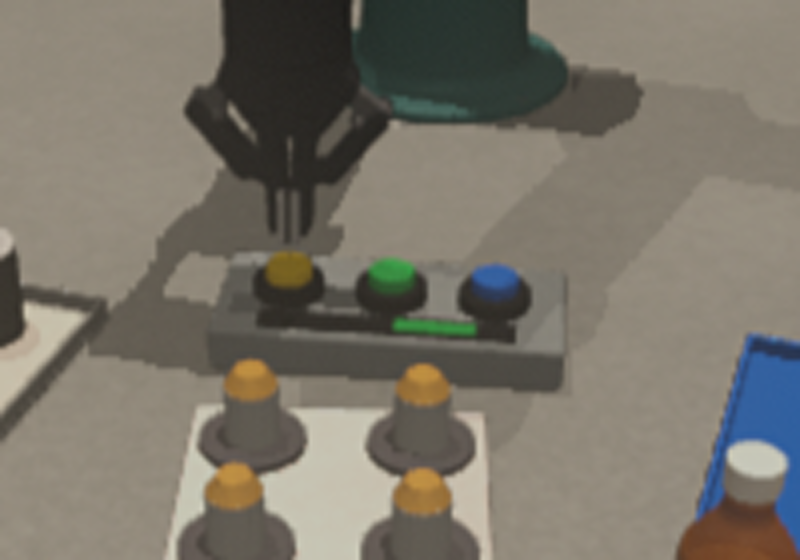

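Emit:
{"fn": "servo_tool", "kwargs": {"plan": [[[0,0,0.4,0,0,0],[0,0,0.8,0,0,0],[0,0,1.2,0,0,0],[0,0,1.4,0,0,0],[0,0,1.4,0,0,0]]]}}

```text
time: 4.7
tool_pos: [0.427, -0.062, 0.0144]
tcp_rot: [0.007, 3.141, -0.0]
wrist_force: [-0.1, -0.4, -0.1]
width: 0.0
```

Emit:
{"fn": "servo_tool", "kwargs": {"plan": [[[0,0,0.1,0,0,0],[0,0,0.2,0,0,0],[0,0,0.2,0,0,0]]]}}

```text
time: 4.95
tool_pos: [0.427, -0.062, 0.0124]
tcp_rot: [0.007, 3.141, -0.0]
wrist_force: [-0.8, 0.6, 0.7]
width: -0.001
```

Emit:
{"fn": "servo_tool", "kwargs": {"plan": [[[0,0,0.1,0,0,0],[0,0,0.2,0,0,0],[0,0,0.2,0,0,0]]]}}

```text
time: 5.2
tool_pos: [0.4271, -0.062, 0.0105]
tcp_rot: [0.007, 3.141, -0.0]
wrist_force: [-1.1, -0.4, 3.0]
width: -0.004
```

Emit:
{"fn": "servo_tool", "kwargs": {"plan": [[[0,0,0.1,0,0,0],[0,0,0.2,0,0,0],[0,0,0.2,0,0,0]]]}}

```text
time: 5.45
tool_pos: [0.4271, -0.062, 0.0085]
tcp_rot: [0.007, 3.141, -0.0]
wrist_force: [-2.8, 1.5, 3.9]
width: 0.0
```

Emit:
{"fn": "servo_tool", "kwargs": {"plan": [[[0,0,0.1,0,0,0],[0,0,0.2,0,0,0],[0,0,0.2,0,0,0]]]}}

```text
time: 5.7
tool_pos: [0.4272, -0.062, 0.007]
tcp_rot: [-0.007, -3.141, 0.0]
wrist_force: [-3.8, 0.9, 7.7]
width: 0.003
```

Emit:
{"fn": "servo_tool", "kwargs": {"plan": [[[0,0,0.1,0,0,0],[0,0,0.15,0,0,0],[0,0,0.15,0,0,0]]]}}

```text
time: 5.95
tool_pos: [0.4272, -0.062, 0.0068]
tcp_rot: [-0.007, -3.141, -0.0]
wrist_force: [-6.8, 1.0, 15.3]
width: -0.0
```

Emit:
{"fn": "servo_tool", "kwargs": {"plan": [[[0,0,-4,0,0,0],[0,0,-8,0,0,0],[0,0,-10,0,0,0],[0,0,-12,0,0,0],[-6,-24,-17,0,0,0],[-6,-24,-17,0,0,0],[-6,-24,-17,0,0,0],[-6,-24,-17,0,0,0],[-6,-24,-17,0,0,0],[-6,-24,-17,0,0,0],[-6,-24,-17,0,0,0],[-6,-24,-17,0,0,0],[-6,-24,-17,0,0,0]]]}}

```text
time: 7.03
tool_pos: [0.4857, -0.3019, 0.1757]
tcp_rot: [-0.009, -3.139, -0.002]
wrist_force: [-0.2, 1.2, -0.7]
width: 0.0
```

Emit:
{"fn": "servo_tool", "kwargs": {"plan": [[[0,0,0,0,0,0],[0,0,0,0,0,0],[0,0,0,0,0,0],[0,0,0,0,0,0]]], "claw": 5.2, "grip_force": 25}}

```text
time: 7.37
tool_pos: [0.4856, -0.3007, 0.1755]
tcp_rot: [-0.006, -3.139, -0.003]
wrist_force: [1.2, -0.6, 0.1]
width: 0.562
```

```bash
python3 - <<'E'
from h import *
c=cam("wrist"); cv2.imwrite("pics/e1.png",c["color"][:,:,::-1])
to((.48,-.3,.17),90)
for k,p in dict(A=(.542,-.356,.068),B=(.463,-.352,.068),C=(.463,-.255,.068)).items(): print(k,proj(c,p).round(1))
c=cam("scene"); crop(c,"e2",100,110,360,300,3)
c=cam("side"); crop(c,"e3",150,120,410,320,3)
E
```

```text
t7.42 pos [ 0.4857 -0.3009  0.1757] yaw 89.8 F [ 0.1  0.2 -0.2] w 0.609 q6 -2.16
 shift cm [0.57 0.09 0.57]  turn [ 0.09 -0.12 -0.24]  rows>=0.2
A [231.2 254.9]
B [231.1 180.7]
C [329.7 180.2]
```

View pics/e1.png

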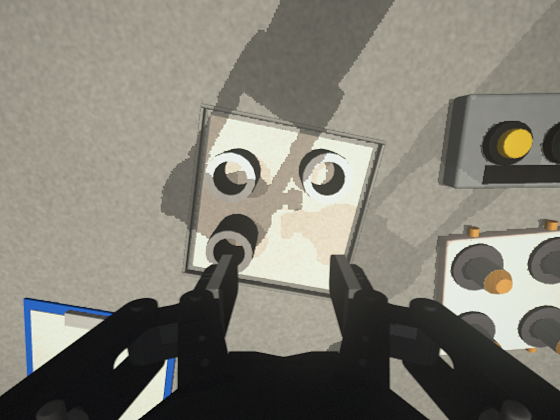

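View pics/e2.png

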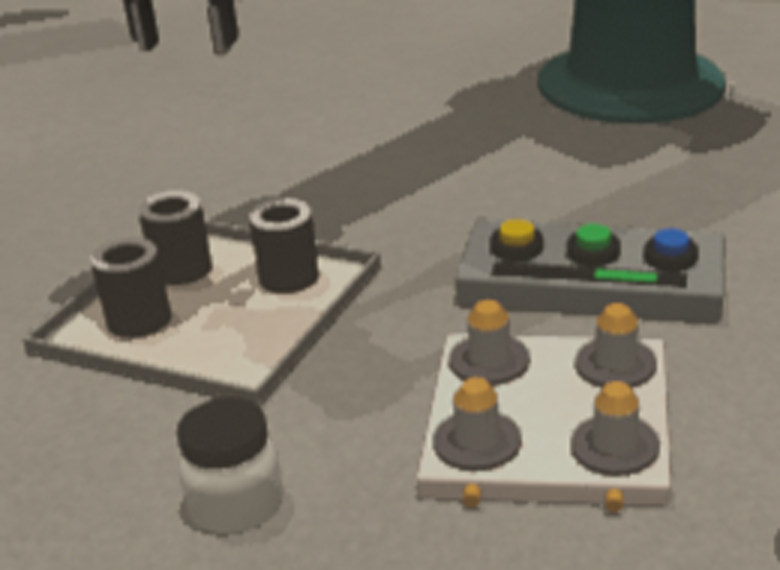

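View pics/e3.png

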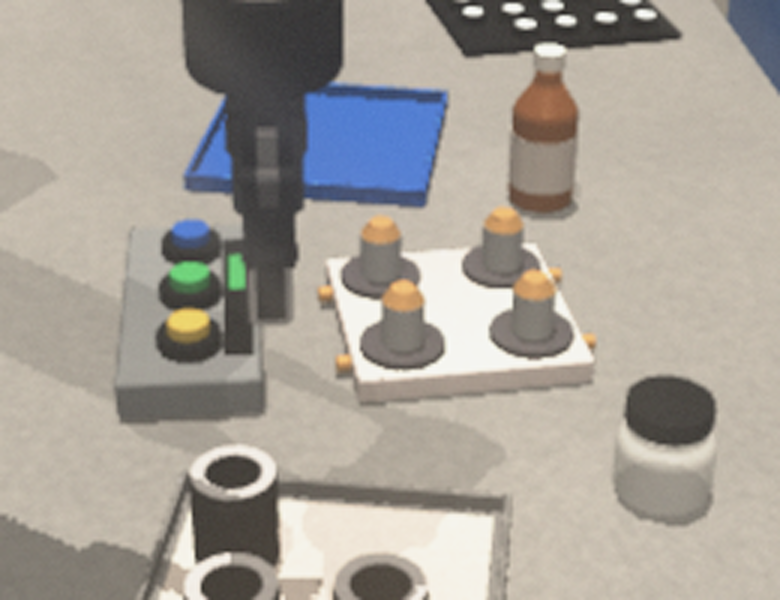

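```bash
python3 - <<'E'
from h import *
s,Rm=state();p=s["tool_pos"]
c=cam("side"); print([proj(c,p+np.array([0,sg*.031,dz])).round(1) for sg in (-1,1) for dz in (.03,.04,.05)], "seen",150+273/3,120+318/3)
c=cam("scene"); print([proj(c,p+np.array([0,sg*.031,dz])).round(1) for sg in (-1,1) for dz in (.03,.04,.05)],"seen",100+149/3,110+48/3,100+220/3,110+52/3)
c=cam("wrist"); crop(c,"e4",190,130,390,280,4)
print([proj(c,p+Rm@np.array([.011,.026,-dz])).round(1) for dz in (.03,.04,.05)])
E
```

```text
[array([240.5, 235.6]), array([240.4, 230. ]), array([240.2, 224.4]), array([239.8, 214.3]), array([239.6, 208.9]), array([239.5, 203.5])] seen 241.0 226.0
[array([149.8, 130.6]), array([149. , 126.4]), array([148.1, 122.2]), array([176., 132.]), array([175.3, 127.8]), array([174.7, 123.5])] seen 149.66666666666666 126.0 173.33333333333331 127.33333333333333
[array([331.9, 242.3]), array([335. , 249.4]), array([338.5, 257.5])]
```

View pics/e4.png

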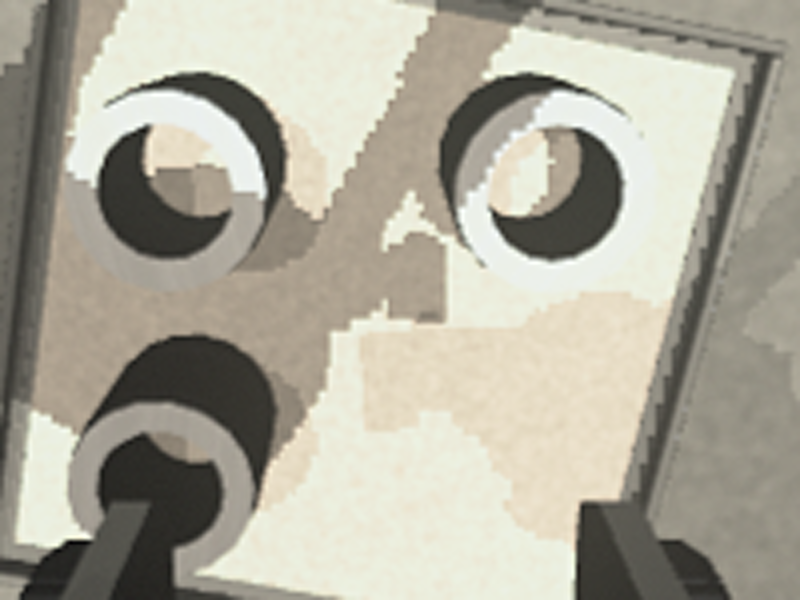

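```bash
python3 - <<'E'
from h import *
c=cam("wrist")
for n,u in dict(A=(230.3,252.8),B=(231.5,177.7),C=(329,178.2)).items(): print(n,onz(c,*u,.068).round(4))
to((.463,-.2555,.10),90);
E
```

```text
A [ 0.5399 -0.3581  0.068 ]
B [ 0.4603 -0.3526  0.068 ]
C [ 0.4613 -0.2567  0.068 ]
t7.72 pos [ 0.4858 -0.3018  0.1758] yaw 89.7 F [ 0.1  0.3 -0.1] w 0.609 q6 -2.16
 shift cm [2.29 4.61 7.59]  turn [ 0.08 -0.11 -0.3 ]  rows>=2.2
```

Emit:
{"fn": "servo_tool", "kwargs": {"plan": [[[2.4,4.6,6,0,0,0],[2.4,4.6,6,0,0,0],[2.4,4.6,8,0,0,0],[2.4,4.6,10,0,0,0],[2.4,4.6,10,0,0,0]]], "claw": 7.4}}

```text
time: 8.13
tool_pos: [0.4583, -0.2531, 0.0715]
tcp_rot: [-0.008, -3.133, -0.009]
wrist_force: [-1.4, 1.2, 0.0]
width: 0.865
```

```bash
python3 - <<'E'
from h import *
c=cam("wrist"); cv2.imwrite("pics/f1.png",c["color"][:,:,::-1])
to((.462,-.256,-.014),90)
E
```

```text
t8.18 pos [ 0.4598 -0.2542  0.0737] yaw 89.7 F [ 0.2 -0.6  0.4] w 0.869 q6 -2.12
 shift cm [-0.28 -0.22  8.77]  turn [ 0.24 -0.37 -0.29]  rows>=2.1
```

View pics/f1.png

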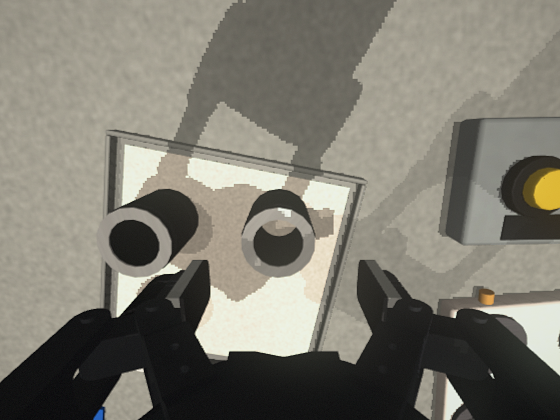

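Emit:
{"fn": "servo_tool", "kwargs": {"plan": [[[-0.3,-0.2,3,0,0,-0.3],[-0.3,-0.2,5.5,0,0,-0.3],[-0.3,-0.2,7.5,0,0,-0.3],[-0.3,-0.2,8.8,0,0,-0.3],[-0.3,-0.2,8.8,0,0,-0.3],[-0.3,-0.2,8.8,0,0,-0.3]]]}}

```text
time: 8.68
tool_pos: [0.4629, -0.2565, -0.0135]
tcp_rot: [-0.0, -3.136, -0.006]
wrist_force: [-0.9, -0.3, 1.2]
width: 0.863
```

Emit:
{"fn": "servo_tool", "kwargs": {"plan": [[[0,0,0,0,0,0],[0,0,0,0,0,0],[0,0,0,0,0,0],[0,0,0,0,0,0],[0,0,0,0,0,0],[0,0,0,0,0,0]]], "claw": 4.5, "grip_force": 28}}

```text
time: 9.18
tool_pos: [0.4651, -0.2578, -0.0109]
tcp_rot: [-0.0, -3.14, -0.002]
wrist_force: [-0.0, -0.4, 6.0]
width: 0.606
```

```bash
python3 - <<'E'
from h import *
c=cam("wrist"); cv2.imwrite("pics/f2.png",c["color"][:,:,::-1])
to((.462,-.256,-.014),90)
E
```

```text
t9.23 pos [ 0.4651 -0.2579 -0.0109] yaw 90.0 F [ 0.2 -0.3  5.7] w 0.613 q6 -2.12
 shift cm [0.31 0.18 0.31]  turn [ 0.07 -0.11 -0.01]  rows>=0.1
```

View pics/f2.png

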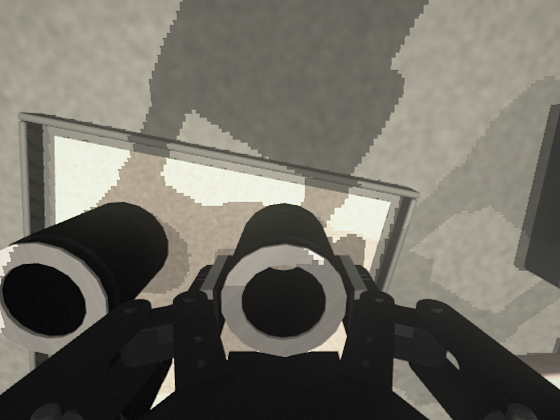

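```bash
python3 - <<'E'
from h import *
c=cam("wrist"); crop(c,"f3",190,190,390,370,4)
s,_=state()
print(onz(c,284.5,300,.068)-s["tool_pos"])
to((.465,-.256,.08),90)
E
```

```text
[-5.77990384e-03  2.36341506e-05  7.89254450e-02]
t9.28 pos [ 0.4651 -0.2578 -0.0109] yaw 90.0 F [-0.6 -0.2  6.3] w 0.605 q6 -2.12
 shift cm [ 0.03  0.19 -9.09]  turn [ 0.07 -0.11 -0.01]  rows>=2.2
```

View pics/f3.png

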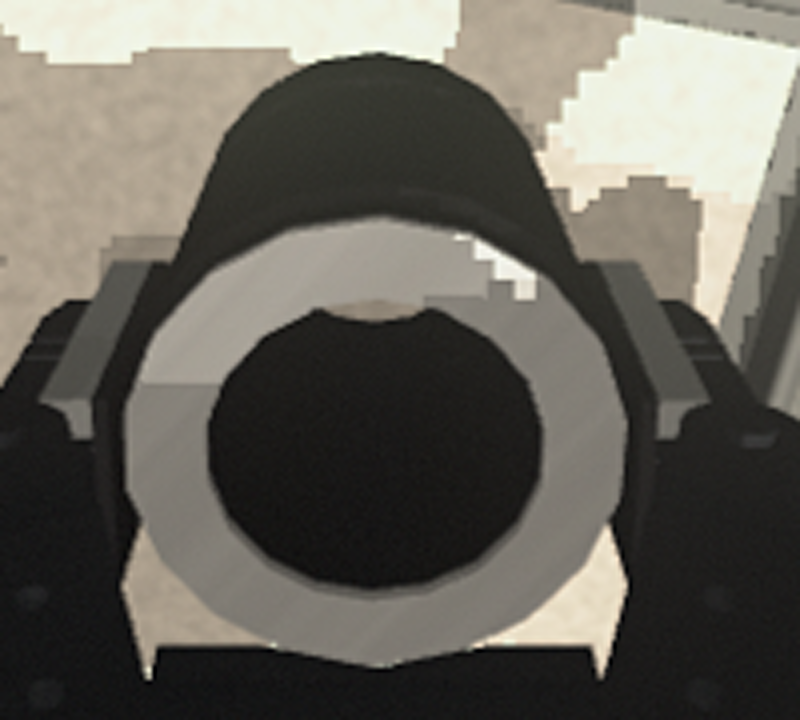

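Emit:
{"fn": "servo_tool", "kwargs": {"plan": [[[0,0,0,0,0,0],[0,0,0,0,0,0],[0.5,0,0,0,0,0],[0.5,0,0,0,0,0],[0.5,0,0,0,0,0],[0.5,0,0,0,0,0]]], "claw": 6.2}}

```text
time: 9.78
tool_pos: [0.4597, -0.2577, -0.0112]
tcp_rot: [-0.001, -3.139, -0.003]
wrist_force: [0.1, -0.1, 0.4]
width: 0.729
```

Emit:
{"fn": "servo_tool", "kwargs": {"plan": [[[0,0,0,0,0,0],[0,0,0,0,0,0],[0,0,0,0,0,0],[0,0,0,0,0,0],[0,0,0,0,0,0]]], "claw": 4.5}}

```text
time: 10.2
tool_pos: [0.4598, -0.2578, -0.011]
tcp_rot: [-0.0, -3.139, -0.002]
wrist_force: [-1.2, -0.1, 3.8]
width: 0.607
```

Emit:
{"fn": "servo_tool", "kwargs": {"plan": [[[0,0,-2,0,0,0],[0,0,-4,0,0,0],[0,0,-6,0,0,0],[0,0,-8,0,0,0],[0,0,-10,0,0,0],[0,0,-10,0,0,0],[0,0,-10,0,0,0]]]}}

```text
time: 10.78
tool_pos: [0.4608, -0.2584, 0.0895]
tcp_rot: [-0.0, -3.141, -0.0]
wrist_force: [0.8, 0.9, -2.1]
width: 0.612
```

```bash
python3 - <<'E'
from h import *
c=cam("wrist"); crop(c,"f4",190,190,390,370,4)
to((.465,-.256,.08),90)
c=cam("side"); crop(c,"f5",150,120,410,320,3)
c=cam("scene"); crop(c,"f6",100,100,360,300,3)
E
```

```text
t10.83 pos [ 0.4596 -0.2576  0.0881] yaw 90.0 F [ 0.3  0.3 -2.1] w 0.608 q6 -2.13
 shift cm [-0.54  0.16  0.81]  turn [ 0.11 -0.16 -0.02]  rows>=0.2
```

View pics/f4.png

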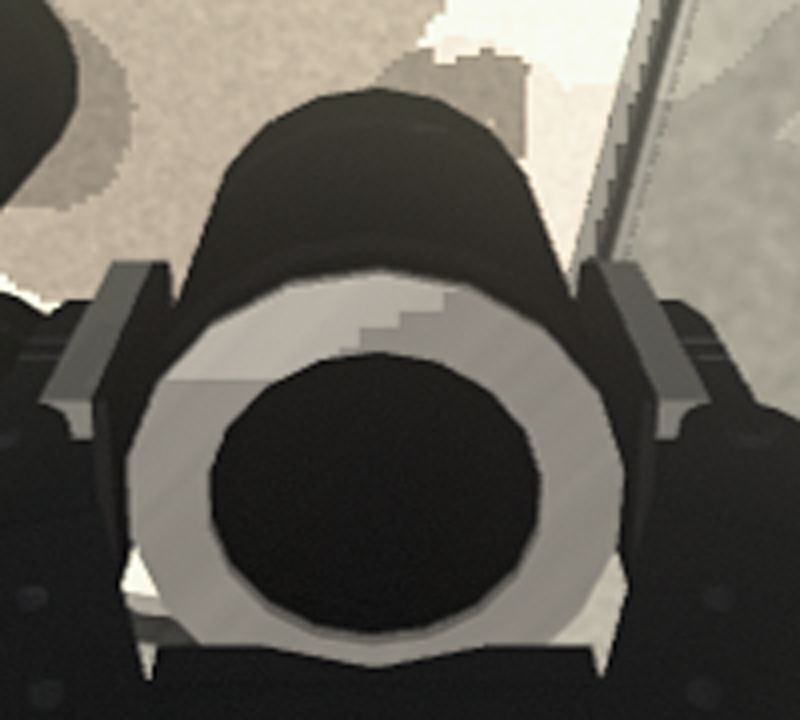

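View pics/f5.png

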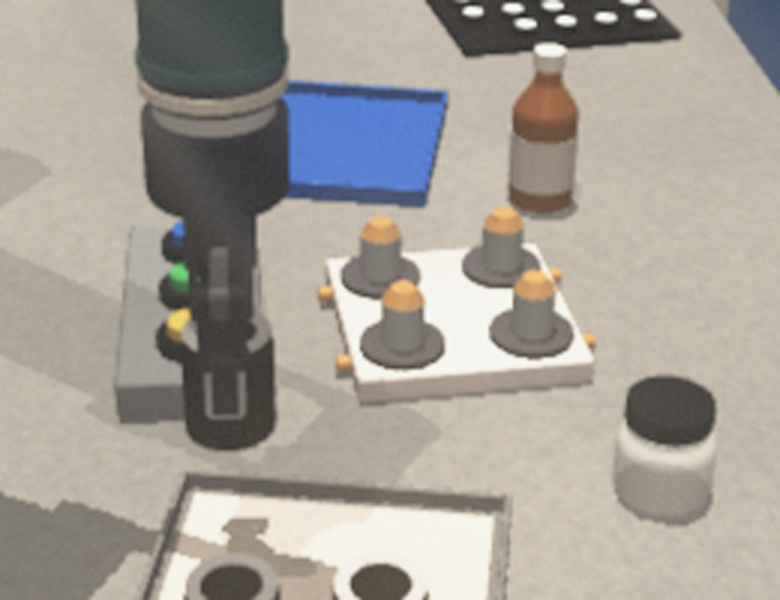

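View pics/f6.png

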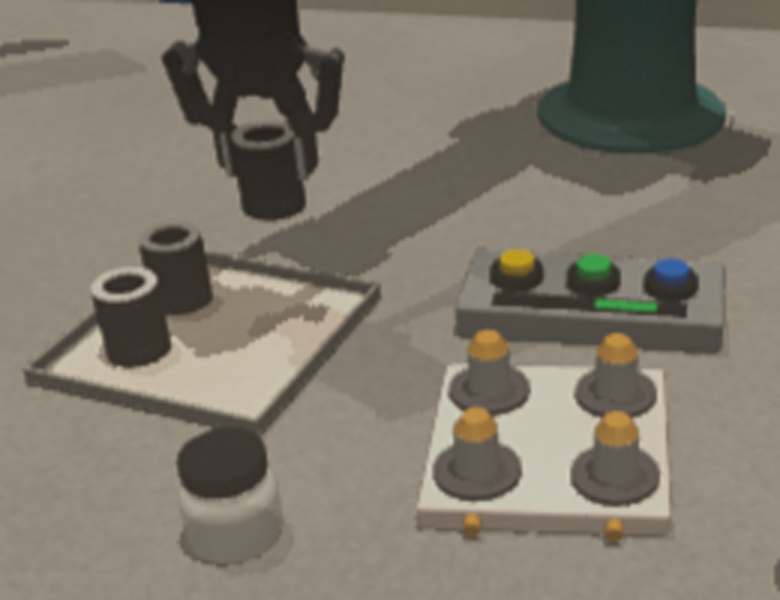

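```bash
python3 - <<'E'
from h import *
c=cam("wrist");s,Rm=state()
p=onz(c,283.9,313.2,s["tool_pos"][2]+.079); print("off tool",Rm.T@(p-s["tool_pos"]))
to((.70,-.01,.17),90)
E
```

```text
off tool [-4.73546559e-05 -6.57981204e-05 -7.90020991e-02]
t10.98 pos [ 0.4586 -0.257   0.0868] yaw 90.0 F [-0.3  0.3 -1. ] w 0.610 q6 -2.13
 shift cm [-24.09  24.74  -8.36]  turn [ 0.19 -0.31 -0.02]  rows>=8.5
```

Emit:
{"fn": "servo_tool", "kwargs": {"plan": [[[0,0,-4,0,0,0],[-4,4,-8,0,0,0],[-24,24.7,-8.5,0,0,0],[-24,24.7,-8.5,0,0,0],[-24,24.7,-8.5,0,0,0],[-24,24.7,-8.5,0,0,0],[-24,24.7,-8.5,0,0,0],[-24,24.7,-8.5,0,0,0],[-24,24.7,-8.5,0,0,0],[-24,24.7,-8.5,0,0,0],[-24,24.7,-8.5,0,0,0],[-24,24.7,-8.5,0,0,0],[-24,24.7,-8.5,0,0,0],[-24,24.7,-8.5,0,0,0],[-24,24.7,-8.5,0,0,0]]]}}

```text
time: 12.23
tool_pos: [0.698, -0.0116, 0.1708]
tcp_rot: [-0.003, -3.135, -0.005]
wrist_force: [0.7, -0.6, -1.3]
width: 0.607
```

```bash
python3 - <<'E'
from h import *
c=cam("wrist"); cv2.imwrite("pics/g1.png",c["color"][:,:,::-1])
import pickle; pickle.dump(c,open("g1.pkl","wb"))
to((.70,-.01,.17),90)
print([proj(c,p).round(1) for p in [(.577,-.056,.07),(.57,.036,.07),(.673,-.049,.07),(.665,.046,.07)]])
E
```

```text
t12.28 pos [ 0.6983 -0.0116  0.1711] yaw 89.9 F [ 0.5 -0.7 -2.2] w 0.604 q6 -1.62
 shift cm [-0.17  0.16  0.11]  turn [ 0.19 -0.35 -0.1 ]  rows>=0.1
[array([232.,  70.]), array([337.8,  61.1]), array([244.2, 179.6]), array([343.5, 171. ])]
```

View pics/g1.png

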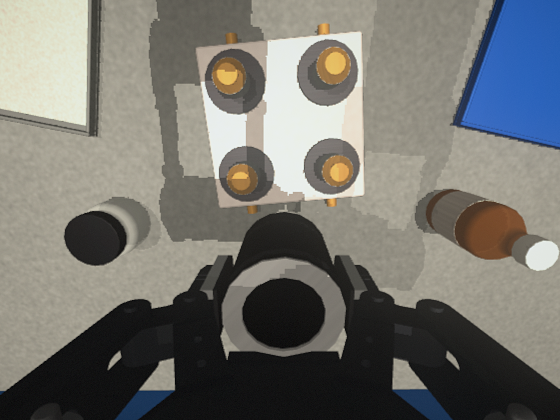

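```bash
python3 - <<'E'
from h import *
c=cam("wrist"); crop(c,"g2",195,20,375,210,4)
E
```

```text
(no output)
```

View pics/g2.png

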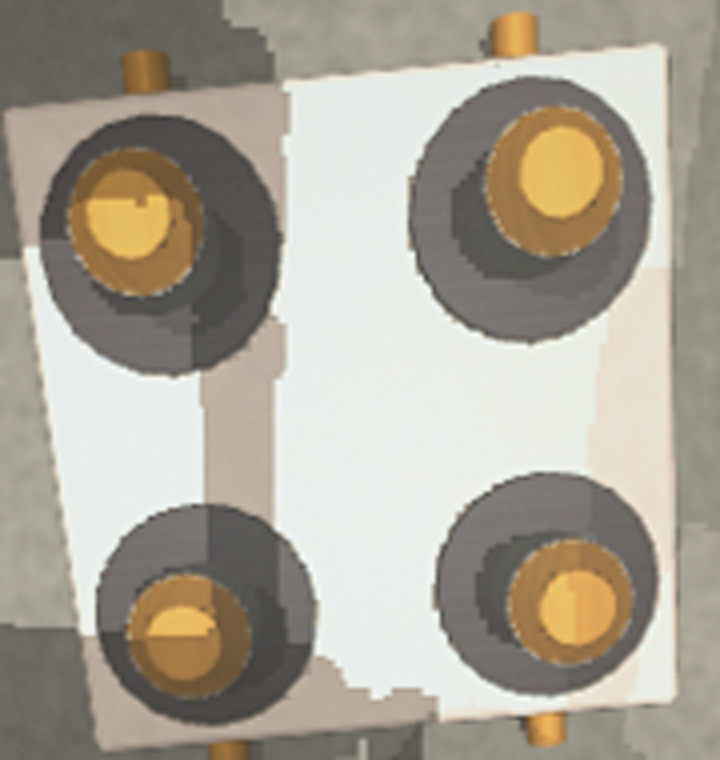

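```bash
cat > fit.py <<'E'
from h import *
from scipy.optimize import least_squares
S=.0475
def fit(c,nose,sh):
    px=np.array(nose+sh,float)
    def pts(t):
        co,si=np.cos(t[2]),np.sin(t[2]); o=[]
        for z in (.07,.026):
            for x,y in ((-S,-S),(-S,S),(S,-S),(S,S)): o.append((t[0]+co*x-si*y,t[1]+si*x+co*y,z))
        return o
    f=lambda t:(np.array([proj(c,np.array(p)+[0,0,0]) for p in pts(t)])-px).ravel()
    r=least_squares(f,[.62,-.005,-.07]); print(r.x,"rms px",np.sqrt(np.mean(r.fun**2))); print(r.fun.reshape(-1,2).round(1))
    return r.x,np.array(pts(r.x))[:4]
E
python3 - <<'E'
from fit import *
c=cam("wrist")
cv=lambda l:[(u/4+195-.4,v/4+20-.4) for u,v in l]
t,p=fit(c,cv([(128,214),(561,171),(183,643),(578,607)]),cv([(160,246),(531,210),(206,613),(547,583)]))
print(p.round(4))
a=cam("scene");b=cam("side")
for q in p: print(proj(a,q).round(1),proj(b,q).round(1))
E
```

```text
[ 0.6226722  -0.00941645  0.08763708] rms px 0.38288010117518717
[[-0.1 -0.5]
 [ 0.1 -0.3]
 [ 0.1 -0.2]
 [ 0.  -0.1]
 [-0.3 -0.1]
 [ 0.1 -0.2]
 [-0.3  1. ]
 [ 0.3  0.8]]
[[ 0.5795 -0.0609  0.07  ]
 [ 0.5712  0.0337  0.07  ]
 [ 0.6741 -0.0526  0.07  ]
 [ 0.6658  0.0421  0.07  ]]
[262.2 211.7] [284.5 216.3]
[305.5 212.8] [277.  194.5]
[258.1 237.9] [328.4 212.8]
[305.5 239.2] [318.  191.5]
```

```bash
python3 - <<'E'
from h import *
to((.6741,-.0526,.075),90)
E
```

```text
t12.48 pos [ 0.6989 -0.011   0.1716] yaw 89.9 F [ 0.3 -0.3 -1.7] w 0.607 q6 -1.62
 shift cm [ 2.42 -4.19  9.66]  turn [ 0.19 -0.29 -0.07]  rows>=2.6
```

Emit:
{"fn": "servo_tool", "kwargs": {"plan": [[[2.4,-4.2,3,0,0,0],[2.4,-4.2,6,0,0,0],[2.4,-4.2,8.5,0,0,0],[2.4,-4.2,9.7,0,0,0],[2.4,-4.2,9.7,0,0,0],[2.4,-4.2,9.7,0,0,0],[2.4,-4.2,9.7,0,0,0]]]}}

```text
time: 13.07
tool_pos: [0.6765, -0.0524, 0.077]
tcp_rot: [-0.001, -3.14, -0.005]
wrist_force: [0.6, -0.1, -2.5]
width: 0.606
```

```bash
python3 - <<'E'
from h import *
to((.6741,-.0526,.075),90)
c=cam("side"); crop(c,"h1",250,120,390,270,5)
c=cam("scene"); crop(c,"h2",200,130,360,270,5)
c=cam("wrist"); cv2.imwrite("pics/h3.png",c["color"][:,:,::-1])
E
```

```text
t13.07 pos [ 0.6765 -0.0524  0.077 ] yaw 90.0 F [ 0.6 -0.1 -2.5] w 0.606 q6 -1.69
 shift cm [ 0.24 -0.02  0.2 ]  turn [ 0.17 -0.07 -0.04]  rows>=0.1
```

View pics/h1.png

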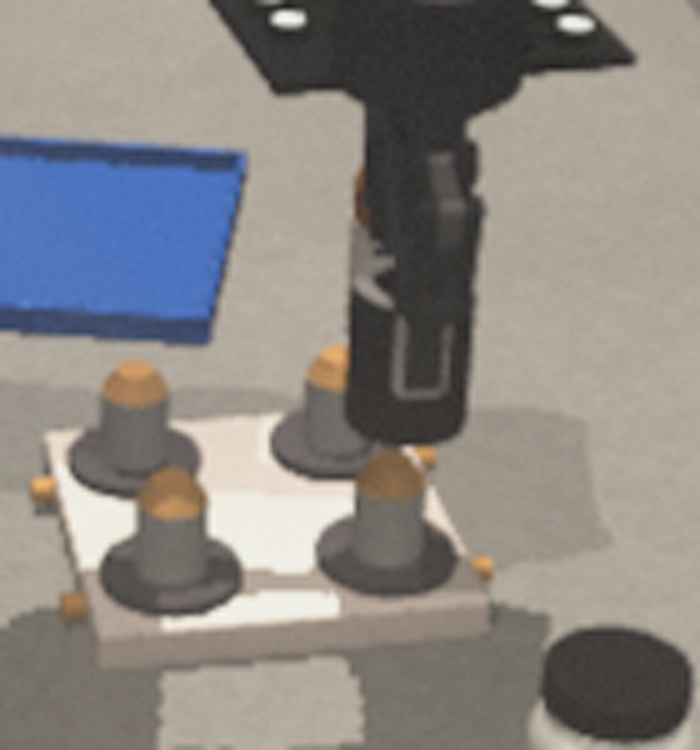

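View pics/h2.png

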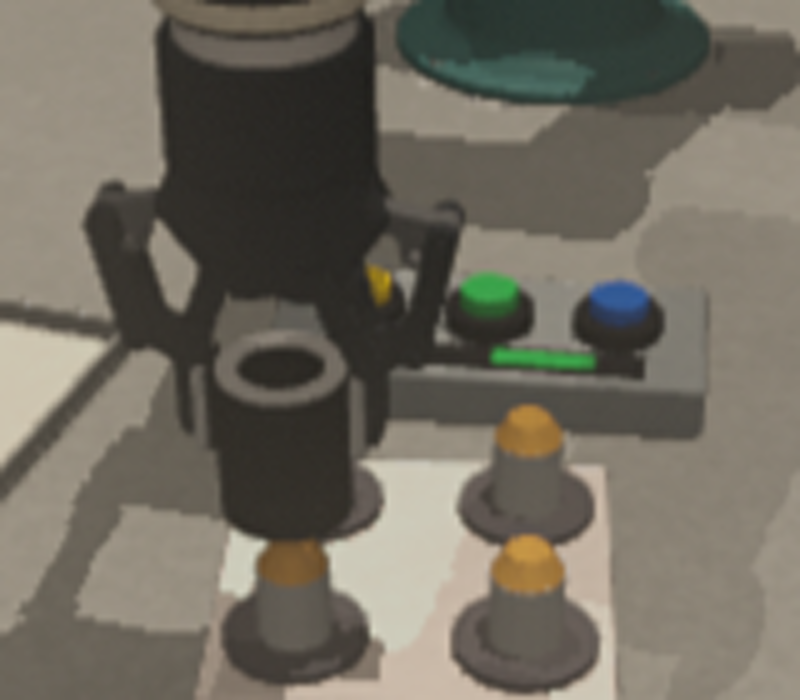

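View pics/h3.png

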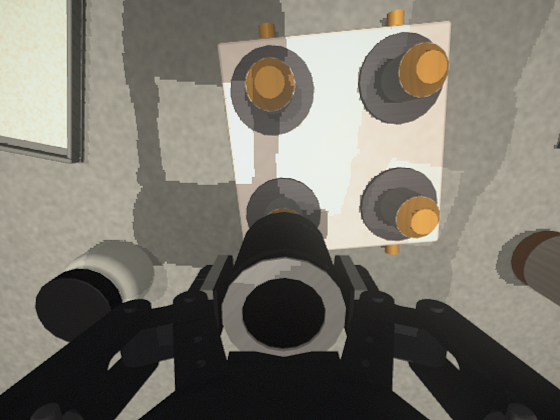

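```bash
cat > ov.py <<'E'
from h import *
def circ(c,p,r,im,x0,y0,k,col):
    P=[proj(c,np.array(p)+[r*np.cos(t),r*np.sin(t),0]) for t in np.linspace(0,2*np.pi,73)]
    P=((np.array(P)+.5-[x0,y0])*k).astype(int); cv2.polylines(im,[P.reshape(-1,1,2)],True,col,1)
def ov(n,name,x0,y0,x1,y1,k,circs):
    c=cam(n); im=c["color"][y0:y1,x0:x1,::-1]; im=cv2.resize(im,None,fx=k,fy=k,interpolation=cv2.INTER_CUBIC).copy()
    for p,r,col in circs: circ(c,p,r,im,x0,y0,k,col)
    cv2.imwrite(f"pics/{name}.png",im)
SP=np.array([[.5795,-.0609],[.5712,.0337],[.6741,-.0526],[.6658,.0421]])
E
python3 - <<'E'
from ov import *
s,Rm=state(); b=s["tool_pos"]
C=[((*b[:2],b[2]+.015),.026,(0,255,255)),((*b[:2],b[2]+.079),.026,(0,255,255)),((*b[:2],b[2]+.079),.017,(0,255,255))]
for p in SP: C+=[((*p,.07),.009,(255,0,255)),((*p,.06),.0155,(255,0,255)),((*p,.026),.0155,(255,255,0))]
ov("side","h4",250,120,390,270,5,C); ov("scene","h5",200,130,360,270,5,C)
print(b,s["joint_vel"])
E
```

```text
[ 0.676492   -0.05246474  0.07728113] [ 0.00039491  0.00178661  0.01043713 -0.00014924 -0.00051071 -0.00051586]
```

View pics/h4.png

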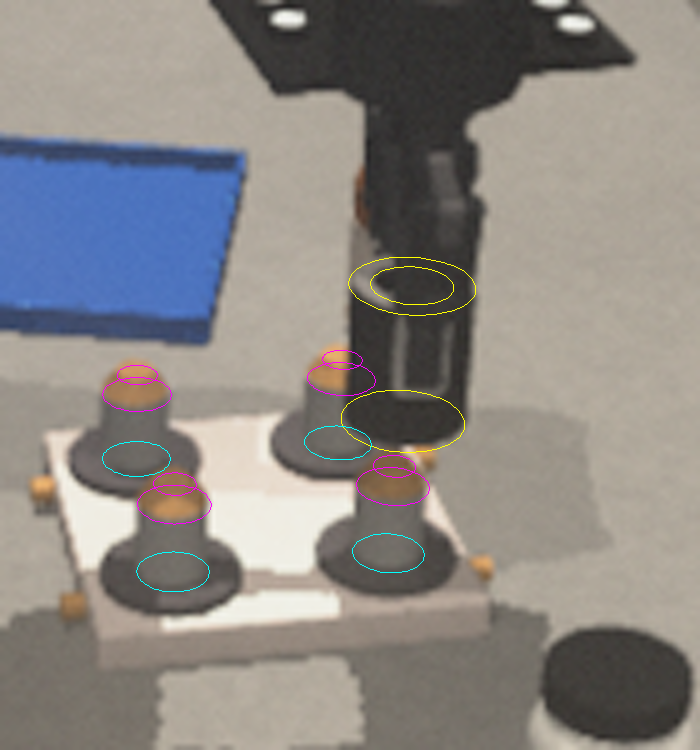

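View pics/h5.png

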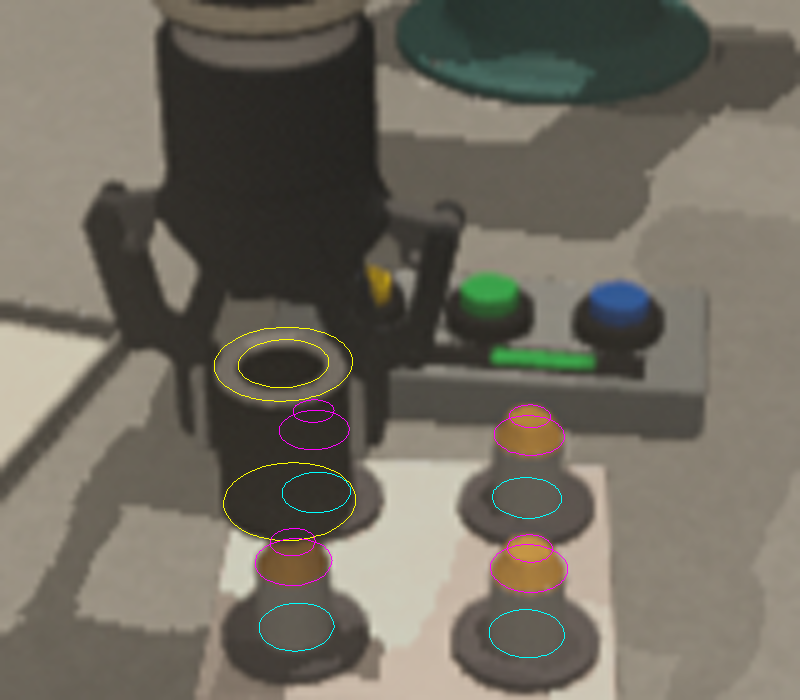

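Emit:
{"fn": "servo_tool", "kwargs": {"plan": [[[0.4,0.05,0,0,0,0],[0.4,0.05,0.5,0,0,0],[0.4,0.05,1,0,0,0],[0.4,0.05,1.5,0,0,0],[0.4,0.05,2,0,0,0],[0.4,0.05,2.4,0,0,0],[0.4,0.05,2.8,0,0,0],[0.4,0.05,2.8,0,0,0]]]}}

```text
time: 13.98
tool_pos: [0.6706, -0.0518, 0.0468]
tcp_rot: [-0.001, -3.137, -0.005]
wrist_force: [0.7, 0.8, -2.3]
width: 0.608
```

```bash
python3 - <<'E'
from ov import *
to((.6741,-.0526,.011),90)
ov("side","i1",250,120,390,270,5,[]); ov("scene","i2",200,130,360,270,5,[])
E
```

```text
t13.98 pos [ 0.6706 -0.0518  0.0468] yaw 90.0 F [ 0.7  0.8 -2.3] w 0.608 q6 -1.69
 shift cm [-0.37 -0.09  3.58]  turn [ 0.19 -0.26 -0.04]  rows>=0.9
```

View pics/i1.png

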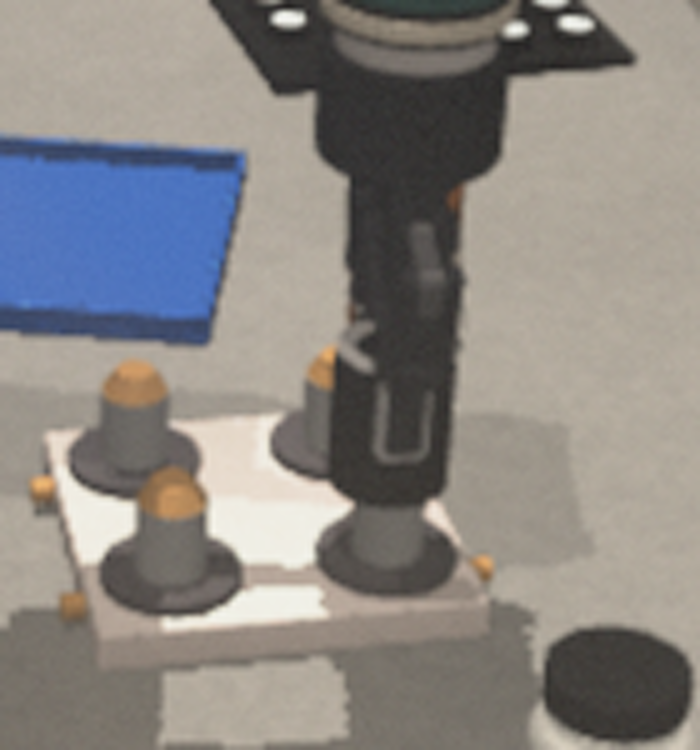

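View pics/i2.png

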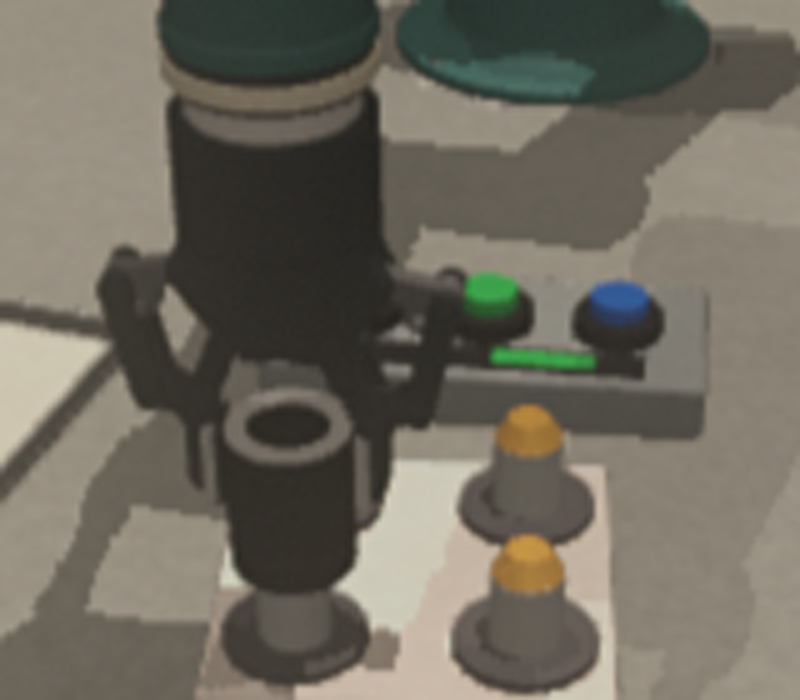

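Emit:
{"fn": "servo_tool", "kwargs": {"plan": [[[-0.05,0.08,0.2,0,0,0],[-0.05,0.08,0.6,0,0,0],[-0.05,0.08,1,0,0,0],[-0.05,0.08,1.4,0,0,0],[-0.05,0.08,1.4,0,0,0]]]}}

```text
time: 14.5
tool_pos: [0.6714, -0.0511, 0.0328]
tcp_rot: [-0.001, -3.138, -0.005]
wrist_force: [1.0, 0.0, -2.3]
width: 0.607
```

Emit:
{"fn": "servo_tool", "kwargs": {"plan": [[[0,0,0.3,0,0,0],[0,0,0.7,0,0,0],[0,0,1.1,0,0,0],[0,0,1.5,0,0,0],[0,0,1.5,0,0,0]]]}}

```text
time: 14.92
tool_pos: [0.6713, -0.0512, 0.0168]
tcp_rot: [-0.001, -3.138, -0.004]
wrist_force: [1.8, -0.1, -2.8]
width: 0.607
```

Sliding freely. Continue to the seat.

Emit:
{"fn": "servo_tool", "kwargs": {"plan": [[[0,0,0.2,0,0,0],[0,0,0.4,0,0,0],[0,0,0.55,0,0,0],[0,0,0.7,0,0,0],[0,0,0.7,0,0,0]]]}}

```text
time: 15.33
tool_pos: [0.6714, -0.0512, 0.011]
tcp_rot: [-0.001, -3.138, -0.004]
wrist_force: [-2.3, -0.7, 4.6]
width: 0.608
```

```bash
python3 - <<'E'
from ov import *
to((.6741,-.0526,.011),90)
ov("side","j1",250,120,390,270,5,[])
E
```

```text
t15.33 pos [ 0.6714 -0.0512  0.011 ] yaw 90.0 F [-2.3 -0.7  4.6] w 0.608 q6 -1.69
 shift cm [-0.27 -0.14  0.  ]  turn [ 0.15 -0.23 -0.03]  rows>=0.1
```

View pics/j1.png

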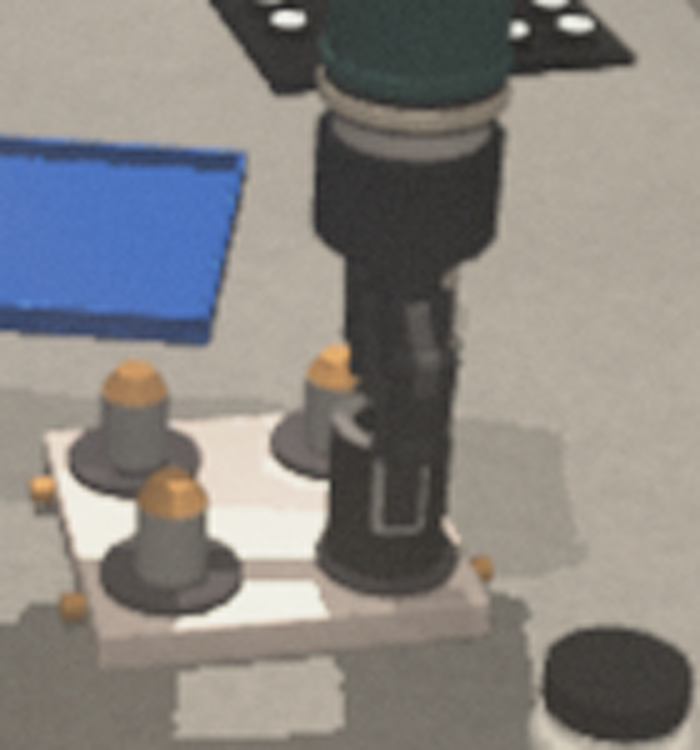

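Emit:
{"fn": "servo_tool", "kwargs": {"plan": [[[0,0,0.15,0,0,0],[0,0,0.15,0,0,0]]]}}

```text
time: 15.55
tool_pos: [0.6714, -0.0512, 0.011]
tcp_rot: [-0.001, -3.138, -0.004]
wrist_force: [-3.7, 0.2, 7.2]
width: 0.611
```

Emit:
{"fn": "servo_tool", "kwargs": {"plan": [[[0,0,0,0,0,0],[0,0,0,0,0,0],[0,0,0,0,0,0],[0,0,0,0,0,0]]], "claw": 7.2}}

```text
time: 15.88
tool_pos: [0.6714, -0.0512, 0.0108]
tcp_rot: [-0.001, -3.138, -0.004]
wrist_force: [0.1, -0.0, -0.1]
width: 0.844
```

Emit:
{"fn": "servo_tool", "kwargs": {"plan": [[[0,0,-2,0,0,0],[0,0,-5,0,0,0],[0,0,-8,0,0,0],[0,0,-11,0,0,0],[0,0,-14,0,0,0],[0,0,-14,0,0,0],[0,0,-14,0,0,0]]]}}

```text
time: 16.47
tool_pos: [0.6741, -0.0517, 0.1542]
tcp_rot: [0.001, 3.14, 0.003]
wrist_force: [-0.3, 0.2, -0.4]
width: 0.842
```

```bash
python3 - <<'E'
from ov import *
to((.463,-.354,.09),90)
to((.541,-.3575,.09),90)
ov("side","k1",170,120,430,320,3,[])
ov("scene","k2",100,110,360,300,3,[])
ov("wrist","k3",0,0,560,420,1,[])
E
```

```text
t16.47 pos [ 0.6741 -0.0517  0.1542] yaw 90.0 F [-0.3  0.2 -0.4] w 0.842 q6 -1.69
 shift cm [ 21.11 -30.25   6.31]  turn [ 0.12  0.12 -0.03]  rows>=9.0
t16.47 pos [ 0.6741 -0.0517  0.1542] yaw 90.0 F [-0.3  0.2 -0.4] w 0.842 q6 -1.69
 shift cm [ 13.31 -30.6    6.33]  turn [ 0.12  0.12 -0.03]  rows>=8.1
```

View pics/k1.png

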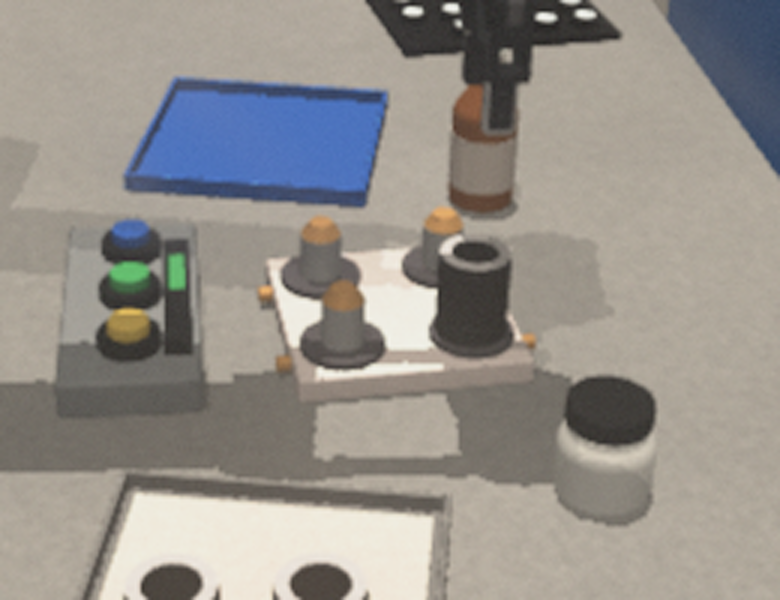

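View pics/k2.png

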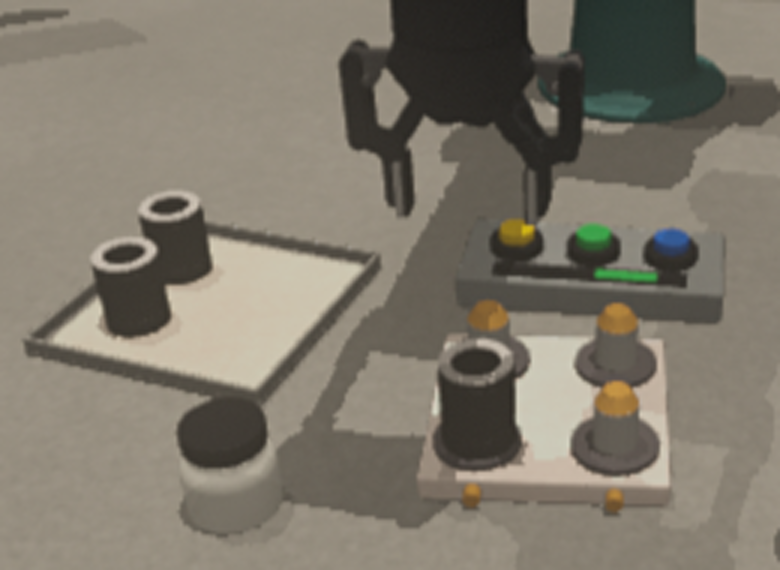

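View pics/k3.png

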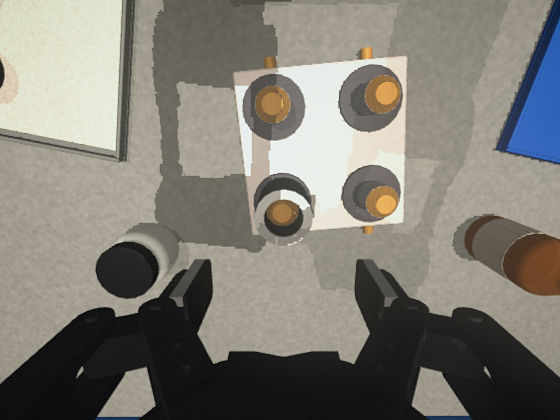

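Emit:
{"fn": "servo_tool", "kwargs": {"plan": [[[13.6,-30.7,0,0,0,0],[13.6,-30.7,0,0,0,0],[13.6,-30.7,0,0,0,0],[13.6,-30.7,0,0,0,0],[13.6,-30.7,0,0,0,0],[13.6,-30.7,0,0,0,0],[13.6,-30.7,0,0,0,0],[13.6,-30.7,2,0,0,0],[13.6,-30.7,5,0,0,0],[13.6,-30.7,6.9,0,0,0],[13.6,-30.7,6.9,0,0,0],[13.6,-30.7,6.9,0,0,0],[13.6,-30.7,6.9,0,0,0]]]}}

```text
time: 17.7
tool_pos: [0.5343, -0.3577, 0.0799]
tcp_rot: [0.0, -3.134, -0.005]
wrist_force: [-0.1, -0.7, 0.1]
width: 0.846
```

```bash
python3 - <<'E'
from ov import *
c=cam("wrist"); crop(c,"l1",160,160,410,340,3)
print(proj(c,(.5399,-.3581,.068)))
to((.5385,-.359,-.011),90)
E
```

```text
[283.1052431  242.73822239]
t17.75 pos [ 0.5351 -0.3581  0.0811] yaw 90.0 F [ 0.5 -0.2  0. ] w 0.841 q6 -2.20
 shift cm [-0.39 -0.11  9.2 ]  turn [ 0.13 -0.32  0.02]  rows>=2.2
```

View pics/l1.png

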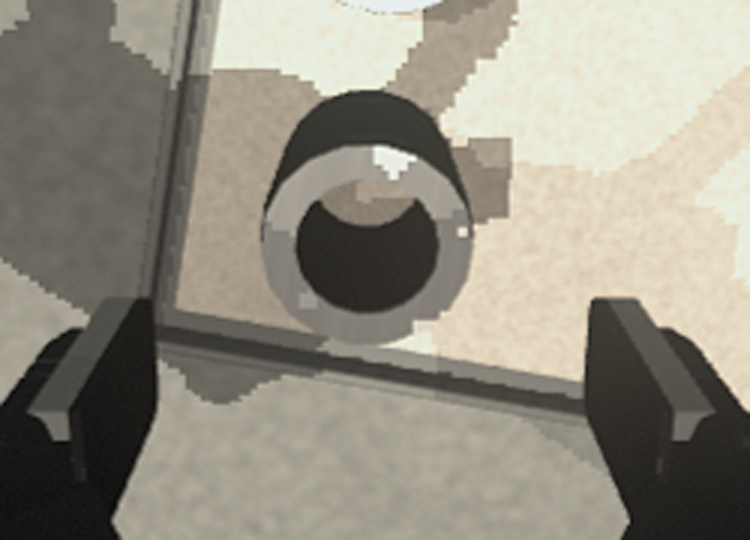

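Emit:
{"fn": "servo_tool", "kwargs": {"plan": [[[-0.3,-0.1,3,0,0,0],[-0.3,-0.1,6,0,0,0],[-0.3,-0.1,8,0,0,0],[-0.3,-0.1,9.2,0,0,0],[-0.3,-0.1,9.2,0,0,0],[-0.3,-0.1,9.2,0,0,0],[-0.3,-0.1,9.2,0,0,0],[-0.3,-0.1,9.2,0,0,0]]]}}

```text
time: 18.42
tool_pos: [0.5395, -0.36, -0.0084]
tcp_rot: [0.001, -3.139, 0.0]
wrist_force: [0.6, 0.1, 0.1]
width: 0.844
```

Emit:
{"fn": "servo_tool", "kwargs": {"plan": [[[0,0,0,0,0,0],[0,0,0,0,0,0],[0,0,0,0,0,0],[0,0,0,0,0,0],[0,0,0,0,0,0],[0,0,0,0,0,0]]], "claw": 4.5}}

```text
time: 18.92
tool_pos: [0.5411, -0.3608, -0.006]
tcp_rot: [-0.001, 3.141, -0.003]
wrist_force: [0.9, 2.0, 5.6]
width: 0.6
```

Emit:
{"fn": "servo_tool", "kwargs": {"plan": [[[0,0,-2,0,0,0],[0,0,-5,0,0,0],[0,0,-8,0,0,0],[0,0,-11,0,0,0],[0,0,-14,0,0,0],[0,0,-14,0,0,0],[0,0,-14,0,0,0],[0,0,-14,0,0,0]]]}}

```text
time: 19.58
tool_pos: [0.5404, -0.3602, 0.1333]
tcp_rot: [-0.001, 3.141, -0.002]
wrist_force: [0.4, -0.1, -2.4]
width: 0.6
```

```bash
python3 - <<'E'
from ov import *
c=cam("wrist"); crop(c,"l2",190,190,390,370,4)
to((.6640,.0435,.13),90)
E
```

```text
t19.63 pos [ 0.5397 -0.3597  0.132 ] yaw 90.0 F [-1.3  0.8 -2.5] w 0.601 q6 -2.20
 shift cm [-12.45  40.32   0.18]  turn [-0.01 -0.09  0.03]  rows>=10.1
```

View pics/l2.png

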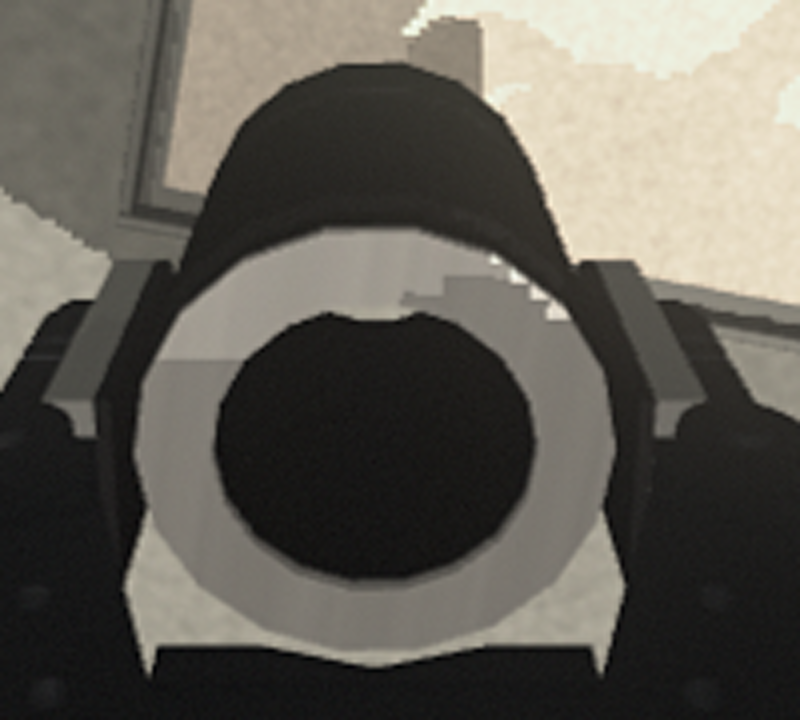

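```bash
python3 - <<'E'
from h import *
c=cam("wrist");s,Rm=state()
p=onz(c,283.9,300.7,s["tool_pos"][2]+.074); print("off tool",Rm.T@(p-s["tool_pos"]))
E
```

```text
off tool [ 0.00188174 -0.00026041 -0.07399559]
```

Emit:
{"fn": "servo_tool", "kwargs": {"plan": [[[-12.6,40.3,0,0,0,0],[-12.6,40.3,0,0,0,0],[-12.6,40.3,0,0,0,0],[-12.6,40.3,0,0,0,0],[-12.6,40.3,0,0,0,0],[-12.6,40.3,0,0,0,0],[-12.6,40.3,0,0,0,0],[-12.6,40.3,0,0,0,0],[-12.6,40.3,0,0,0,0],[-12.6,40.3,0,0,0,0],[-12.6,40.3,0,0,0,0],[-12.6,40.3,0,0,0,0],[-12.6,40.3,2,0,0,0],[-12.6,40.3,4,0,0,0],[-12.6,40.3,5,0,0,0],[-12.6,40.3,5.5,0,0,0],[-12.6,40.3,5.5,0,0,0],[-12.6,40.3,5.5,0,0,0]]]}}

```text
time: 21.18
tool_pos: [0.6649, 0.0427, 0.0761]
tcp_rot: [-0.001, -3.138, -0.001]
wrist_force: [1.0, 0.6, -1.3]
width: 0.598
```

```bash
python3 - <<'E'
from ov import *
to((.6658,.0432,.016),90)
s,Rm=state(); b=s["tool_pos"]
C=[((*b[:2],b[2]+.010),.026,(0,255,255)),((*b[:2],b[2]+.074),.026,(0,255,255))]
for p in SP: C+=[((*p,.07),.009,(255,0,255)),((*p,.06),.0155,(255,0,255)),((*p,.026),.0155,(255,255,0))]
ov("side","m4",250,120,390,270,5,C); ov("scene","m5",200,130,360,270,5,C)
E
```

```text
t21.18 pos [0.6649 0.0427 0.0761] yaw 90.0 F [ 1.   0.6 -1.3] w 0.598 q6 -1.54
 shift cm [-0.11  0.05  6.01]  turn [ 0.02 -0.18 -0.03]  rows>=1.4
```

View pics/m4.png

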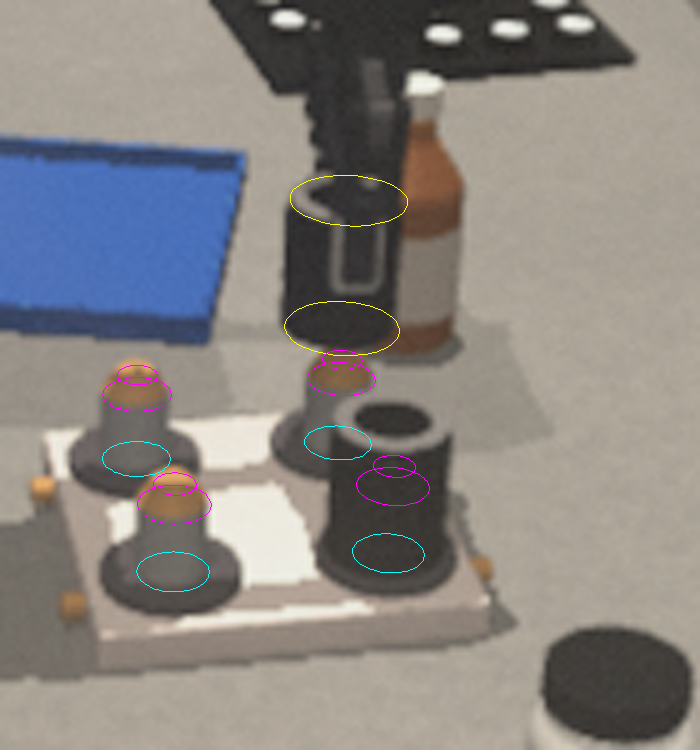

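View pics/m5.png

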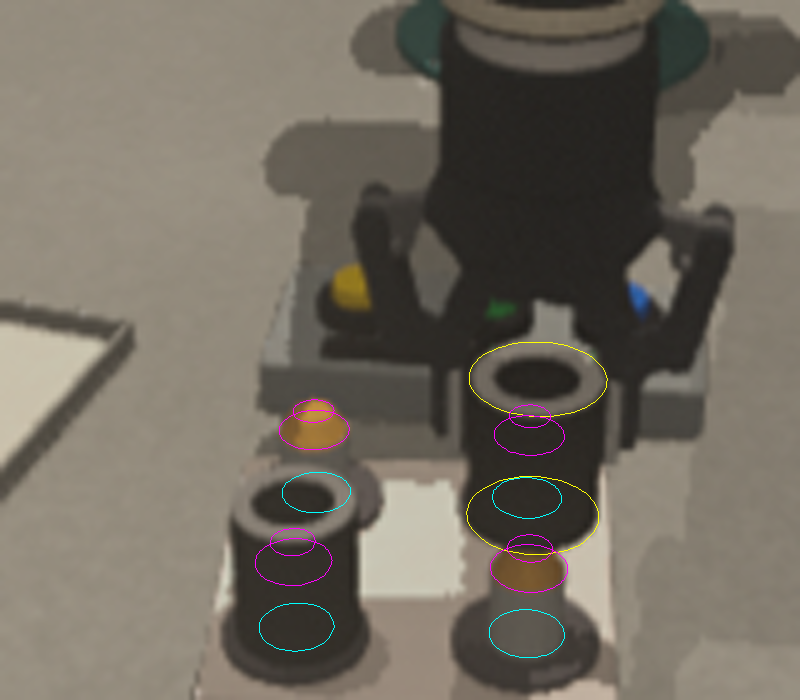

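Emit:
{"fn": "servo_tool", "kwargs": {"plan": [[[-0.05,-0.1,0.4,0,0,0],[-0.05,-0.1,1,0,0,0],[-0.05,-0.1,1.6,0,0,0],[-0.05,-0.1,2.1,0,0,0],[-0.05,-0.1,2.6,0,0,0],[-0.05,-0.1,3,0,0,0],[-0.05,-0.1,3,0,0,0]]]}}

```text
time: 21.87
tool_pos: [0.6654, 0.0421, 0.0459]
tcp_rot: [-0.0, -3.139, -0.001]
wrist_force: [0.7, -0.1, -2.4]
width: 0.6
```

Emit:
{"fn": "servo_tool", "kwargs": {"plan": [[[0,0,0.3,0,0,0],[0,0,0.7,0,0,0],[0,0,1.1,0,0,0],[0,0,1.5,0,0,0],[0,0,1.5,0,0,0]]]}}

```text
time: 22.28
tool_pos: [0.6653, 0.0421, 0.0299]
tcp_rot: [0.0, -3.139, -0.001]
wrist_force: [1.1, -0.6, -3.0]
width: 0.605
```

Emit:
{"fn": "servo_tool", "kwargs": {"plan": [[[0,0,0.3,0,0,0],[0,0,0.6,0,0,0],[0,0,0.9,0,0,0],[0,0,1.2,0,0,0],[0,0,1.2,0,0,0]]]}}

```text
time: 22.7
tool_pos: [0.6653, 0.0421, 0.0173]
tcp_rot: [0.0, -3.139, -0.0]
wrist_force: [0.7, 0.0, -1.9]
width: 0.606
```

Emit:
{"fn": "servo_tool", "kwargs": {"plan": [[[0,0,0.1,0,0,0],[0,0,0.25,0,0,0],[0,0,0.35,0,0,0],[0,0,0.35,0,0,0]]]}}

```text
time: 23.03
tool_pos: [0.6655, 0.0421, 0.016]
tcp_rot: [0.0, -3.139, -0.0]
wrist_force: [-5.0, 0.0, 8.3]
width: 0.603
```

Seated at the expected height. Release and rise.

Emit:
{"fn": "servo_tool", "kwargs": {"plan": [[[0,0,0,0,0,0],[0,0,0,0,0,0],[0,0,0,0,0,0],[0,0,0,0,0,0]]], "claw": 7.2}}

```text
time: 23.37
tool_pos: [0.6656, 0.042, 0.016]
tcp_rot: [0.0, -3.139, -0.0]
wrist_force: [0.0, -0.2, 0.3]
width: 0.845
```

Emit:
{"fn": "servo_tool", "kwargs": {"plan": [[[0,0,-2,0,0,0],[0,0,-5,0,0,0],[0,0,-8,0,0,0],[0,0,-11,0,0,0],[0,0,-14,0,0,0],[0,0,-14,0,0,0],[0,0,-14,0,0,0]]]}}

```text
time: 23.95
tool_pos: [0.6681, 0.0421, 0.1593]
tcp_rot: [-0.0, 3.138, 0.001]
wrist_force: [-0.1, 0.3, -0.7]
width: 0.843
```

```bash
python3 - <<'E'
from ov import *
to((.459,-.3535,.085),90)
ov("side","n1",170,170,430,370,3,[])
ov("scene","n2",100,110,360,300,3,[])
E
```

```text
t23.95 pos [0.6681 0.0421 0.1593] yaw 90.0 F [-0.1  0.3 -0.7] w 0.843 q6 -1.55
 shift cm [ 20.94 -39.56   7.34]  turn [0.02 0.18 0.01]  rows>=10.9
```

View pics/n1.png

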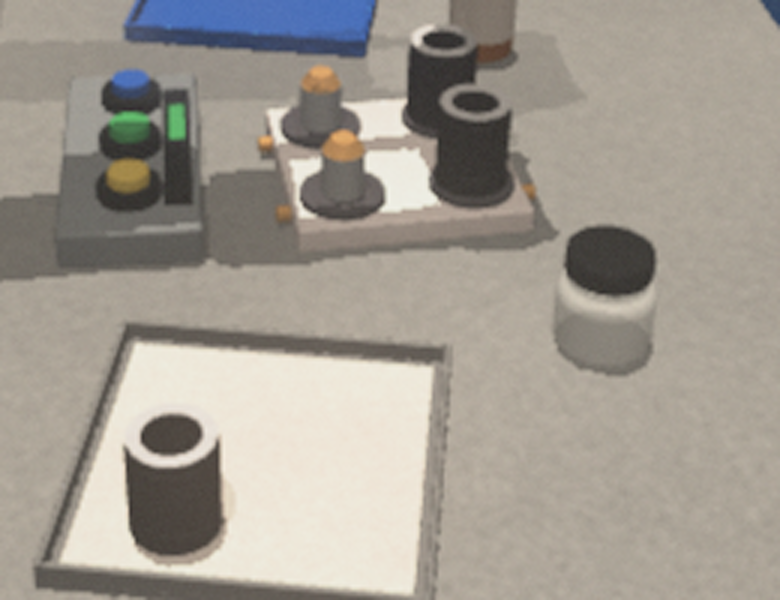

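View pics/n2.png

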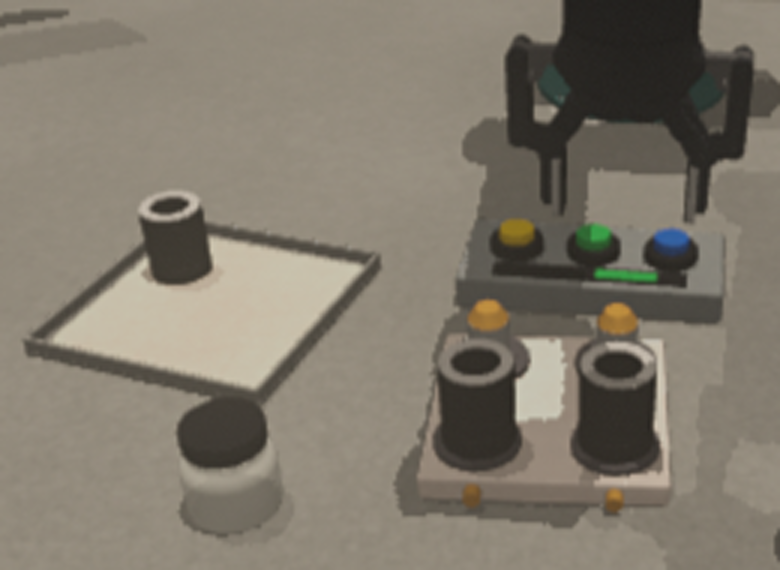

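Emit:
{"fn": "servo_tool", "kwargs": {"plan": [[[20.9,-39.6,0,0,0,0],[20.9,-39.6,0,0,0,0],[20.9,-39.6,0,0,0,0],[20.9,-39.6,0,0,0,0],[20.9,-39.6,0,0,0,0],[20.9,-39.6,0,0,0,0],[20.9,-39.6,0,0,0,0],[20.9,-39.6,0,0,0,0],[20.9,-39.6,0,0,0,0],[20.9,-39.6,0,0,0,0],[20.9,-39.6,2,0,0,0],[20.9,-39.6,5,0,0,0],[20.9,-39.6,7.3,0,0,0],[20.9,-39.6,7.3,0,0,0],[20.9,-39.6,7.3,0,0,0],[20.9,-39.6,7.3,0,0,0]]]}}

```text
time: 25.38
tool_pos: [0.4561, -0.3536, 0.0827]
tcp_rot: [0.001, -3.137, -0.001]
wrist_force: [-0.1, -0.4, 1.1]
width: 0.842
```

```bash
python3 - <<'E'
from ov import *
c=cam("wrist"); crop(c,"o1",160,160,410,340,3)
print(proj(c,(.4603,-.3526,.068)))
to((.459,-.3535,-.011),90)
E
```

```text
[285.10363058 239.46630179]
t25.43 pos [ 0.4569 -0.3542  0.0839] yaw 90.0 F [ 0.5 -0.1  0.2] w 0.838 q6 -2.27
 shift cm [-0.24  0.07  9.49]  turn [-0.04 -0.17  0.05]  rows>=2.3
```

View pics/o1.png

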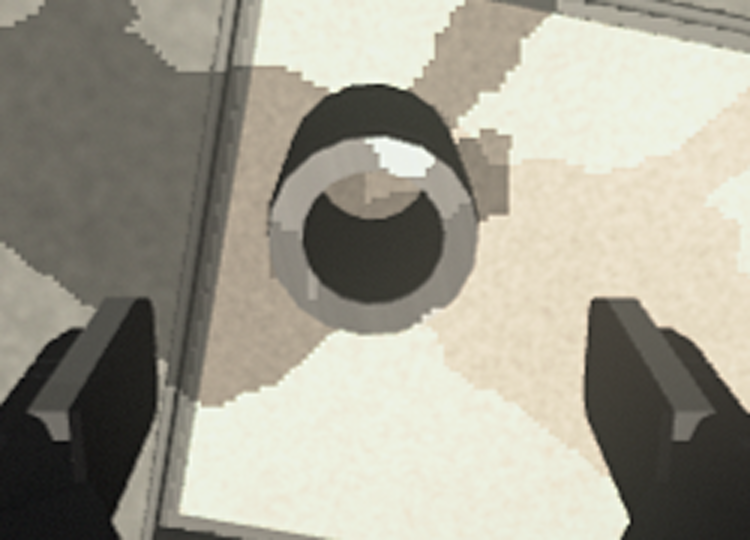

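Emit:
{"fn": "servo_tool", "kwargs": {"plan": [[[-0.15,0,3,0,0,0],[-0.15,0,6,0,0,0],[-0.15,0,8,0,0,0],[-0.15,0,9.6,0,0,0],[-0.15,0,9.6,0,0,0],[-0.15,0,9.6,0,0,0],[-0.15,0,9.6,0,0,0],[-0.15,0,9.6,0,0,0]]]}}

```text
time: 26.1
tool_pos: [0.4601, -0.3555, -0.0097]
tcp_rot: [-0.002, 3.141, -0.005]
wrist_force: [0.3, -0.4, -0.7]
width: 0.838
```

Emit:
{"fn": "servo_tool", "kwargs": {"plan": [[[0,0,0,0,0,0],[0,0,0,0,0,0],[0,0,0,0,0,0],[0,0,0,0,0,0],[0,0,0,0,0,0],[0,0,0,0,0,0]]], "claw": 4.5}}

```text
time: 26.6
tool_pos: [0.4617, -0.3564, -0.0074]
tcp_rot: [-0.002, 3.138, -0.008]
wrist_force: [0.7, 0.7, 6.8]
width: 0.594
```

Emit:
{"fn": "servo_tool", "kwargs": {"plan": [[[0,0,-2,0,0,0],[0,0,-5,0,0,0],[0,0,-8,0,0,0],[0,0,-11,0,0,0],[0,0,-14,0,0,0],[0,0,-14,0,0,0],[0,0,-14,0,0,0],[0,0,-14,0,0,0]]]}}

```text
time: 27.27
tool_pos: [0.4607, -0.3554, 0.1322]
tcp_rot: [-0.002, 3.139, -0.008]
wrist_force: [0.3, 0.2, -2.4]
width: 0.592
```

```bash
python3 - <<'E'
from ov import *
c=cam("wrist"); crop(c,"o2",190,190,390,370,4)
to((.5785,-.0607,.13),90)
E
```

```text
t27.32 pos [ 0.4601 -0.3548  0.1311] yaw 90.1 F [-1.  -0.9 -1.8] w 0.594 q6 -2.27
 shift cm [-1.187e+01  2.940e+01  2.000e-02]  turn [-0.2   0.06  0.06]  rows>=7.6
```

View pics/o2.png

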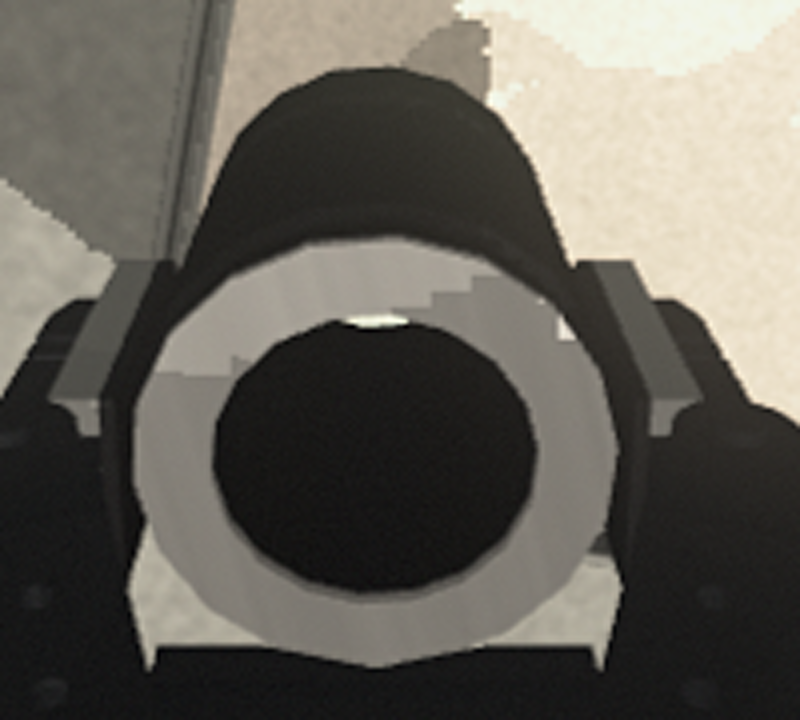

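Emit:
{"fn": "servo_tool", "kwargs": {"plan": [[[-11.9,29.4,0,0,0,0],[-11.9,29.4,0,0,0,0],[-11.9,29.4,0,0,0,0],[-11.9,29.4,0,0,0,0],[-11.9,29.4,0,0,0,0],[-11.9,29.4,0,0,0,0],[-11.9,29.4,0,0,0,0],[-11.9,29.4,0,0,0,0],[-11.9,29.4,0,0,0,0],[-11.9,29.4,0,0,0,0],[-11.9,29.4,2,0,0,0],[-11.9,29.4,4,0,0,0],[-11.9,29.4,5.2,0,0,0],[-11.9,29.4,5.2,0,0,0],[-11.9,29.4,5.2,0,0,0],[-11.9,29.4,5.2,0,0,0]]]}}

```text
time: 28.65
tool_pos: [0.579, -0.0617, 0.0786]
tcp_rot: [-0.0, 3.14, -0.006]
wrist_force: [0.8, -0.7, -1.6]
width: 0.591
```

```bash
python3 - <<'E'
from ov import *
to((.579,-.0605,.0146),90)
s,Rm=state(); b=s["tool_pos"]
C=[((*b[:2],b[2]+.0114),.026,(0,255,255)),((*b[:2],b[2]+.0754),.026,(0,255,255))]
for p in SP: C+=[((*p,.07),.009,(255,0,255)),((*p,.06),.0155,(255,0,255)),((*p,.026),.0155,(255,255,0))]
ov("side","p4",230,120,370,270,5,C); ov("scene","p5",200,130,360,270,5,C)
E
```

```text
t28.65 pos [ 0.579  -0.0617  0.0786] yaw 90.0 F [ 0.8 -0.7 -1.6] w 0.591 q6 -1.72
 shift cm [0.01 0.14 6.4 ]  turn [-0.21  0.08  0.  ]  rows>=1.5
```

View pics/p4.png

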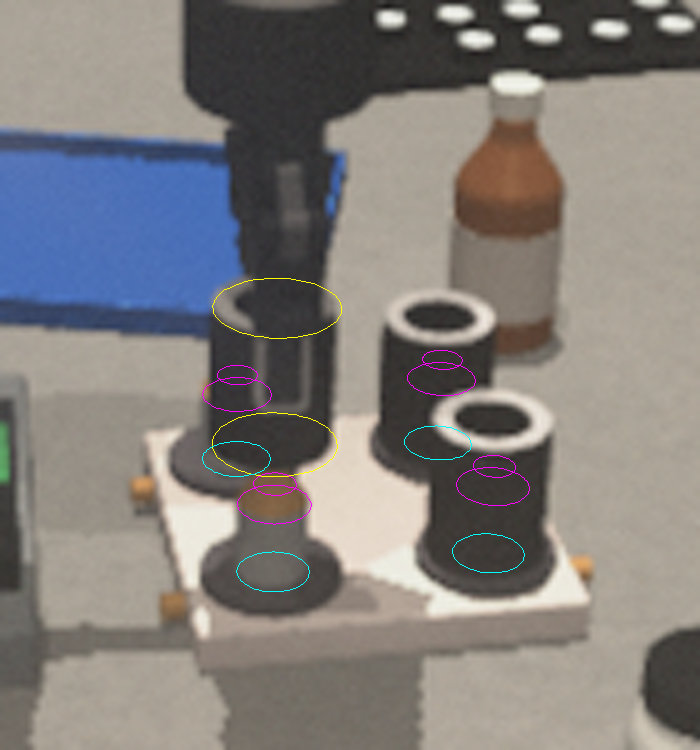

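View pics/p5.png

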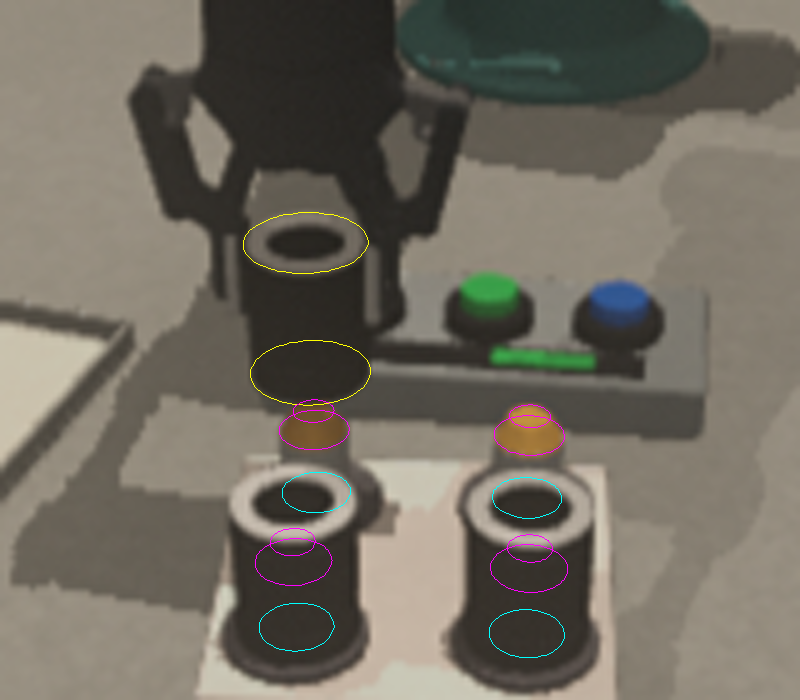

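Emit:
{"fn": "servo_tool", "kwargs": {"plan": [[[-0.05,0.14,0.4,0,0,0],[-0.05,0.14,1,0,0,0],[-0.05,0.14,1.6,0,0,0],[-0.05,0.14,2.1,0,0,0],[-0.05,0.14,2.6,0,0,0],[-0.05,0.14,3,0,0,0],[-0.05,0.14,3,0,0,0]]]}}

```text
time: 29.33
tool_pos: [0.5793, -0.06, 0.0479]
tcp_rot: [-0.001, 3.141, -0.006]
wrist_force: [-0.2, 0.5, -2.7]
width: 0.597
```

Emit:
{"fn": "servo_tool", "kwargs": {"plan": [[[0,0,0.3,0,0,0],[0,0,0.7,0,0,0],[0,0,1.1,0,0,0],[0,0,1.5,0,0,0],[0,0,1.5,0,0,0]]]}}

```text
time: 29.75
tool_pos: [0.579, -0.0601, 0.032]
tcp_rot: [-0.001, 3.141, -0.006]
wrist_force: [0.5, -0.2, -2.4]
width: 0.591
```

Emit:
{"fn": "servo_tool", "kwargs": {"plan": [[[0,0,0.3,0,0,0],[0,0,0.7,0,0,0],[0,0,1.1,0,0,0],[0,0,1.5,0,0,0],[0,0,1.5,0,0,0]]]}}

```text
time: 30.17
tool_pos: [0.5789, -0.0601, 0.0161]
tcp_rot: [-0.001, 3.142, -0.006]
wrist_force: [1.8, -1.2, -2.4]
width: 0.593
```

Emit:
{"fn": "servo_tool", "kwargs": {"plan": [[[0,0,0.1,0,0,0],[0,0,0.25,0,0,0],[0,0,0.35,0,0,0],[0,0,0.35,0,0,0]]]}}

```text
time: 30.5
tool_pos: [0.5791, -0.0602, 0.0146]
tcp_rot: [0.001, -3.141, 0.006]
wrist_force: [-4.2, 0.3, 10.3]
width: 0.591
```

Emit:
{"fn": "servo_tool", "kwargs": {"plan": [[[0,0,0,0,0,0],[0,0,0,0,0,0],[0,0,0,0,0,0],[0,0,0,0,0,0]]], "claw": 7.2}}

```text
time: 30.83
tool_pos: [0.5791, -0.0602, 0.0146]
tcp_rot: [0.001, -3.142, 0.006]
wrist_force: [-0.8, -0.7, -0.9]
width: 0.846
```

Emit:
{"fn": "servo_tool", "kwargs": {"plan": [[[0,0,-2,0,0,0],[0,0,-5,0,0,0],[0,0,-8,0,0,0],[0,0,-11,0,0,0],[0,0,-14,0,0,0],[0,0,-14,0,0,0],[0,0,-14,0,0,0]]]}}

```text
time: 31.42
tool_pos: [0.5812, -0.06, 0.1573]
tcp_rot: [-0.001, 3.136, -0.007]
wrist_force: [-0.4, 0.1, -1.1]
width: 0.841
```

```bash
python3 - <<'E'
from ov import *
to((.4275,.002,.1),90)
ov("side","q1",170,140,430,340,3,[])
ov("scene","q2",100,110,360,300,3,[])
E
```

```text
t31.42 pos [ 0.5812 -0.06    0.1573] yaw 90.0 F [-0.4  0.1 -1.1] w 0.841 q6 -1.71
 shift cm [15.39  6.23  5.62]  turn [-0.25  0.3   0.03]  rows>=4.2
```

View pics/q1.png

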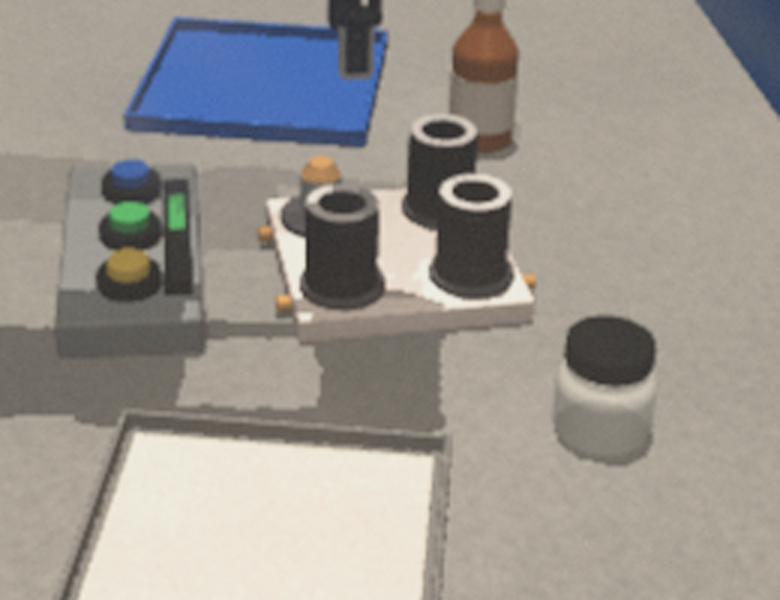

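View pics/q2.png

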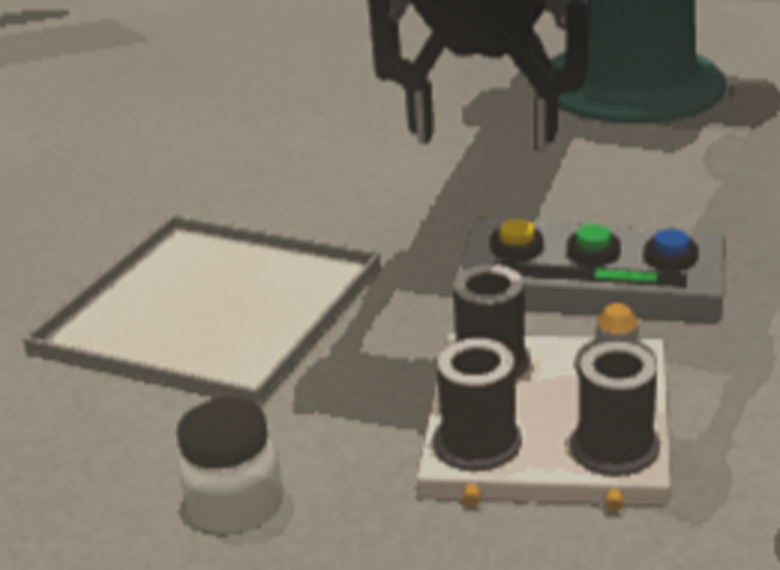

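Emit:
{"fn": "servo_tool", "kwargs": {"plan": [[[15.4,6.2,2,0,0,0],[15.4,6.2,2,0,0,0],[15.4,6.2,2,0,0,0],[15.4,6.2,2,0,0,0],[15.4,6.2,5,0,0,0],[15.4,6.2,8,0,0,0],[15.4,6.2,11,0,0,0],[15.4,6.2,12.5,0,0,0],[15.4,6.2,12.5,0,0,0],[15.4,6.2,12.5,0,0,0],[15.4,6.2,12.5,0,0,0]]], "claw": 0}}

```text
time: 32.43
tool_pos: [0.4241, 0.0019, 0.0286]
tcp_rot: [0.001, -3.139, 0.005]
wrist_force: [0.7, -0.4, 0.3]
width: 0.002
```

```bash
python3 - <<'E'
from ov import *
to((.4275,.0025,.007),90)
c=cam("wrist"); crop(c,"r1",180,160,420,320,3)
E
```

```text
t32.43 pos [0.4241 0.0019 0.0286] yaw 90.0 F [ 0.7 -0.4  0.3] w 0.002 q6 -1.62
 shift cm [-0.34  0.06  2.16]  turn [-0.19 -0.13  0.03]  rows>=0.5
```

View pics/r1.png

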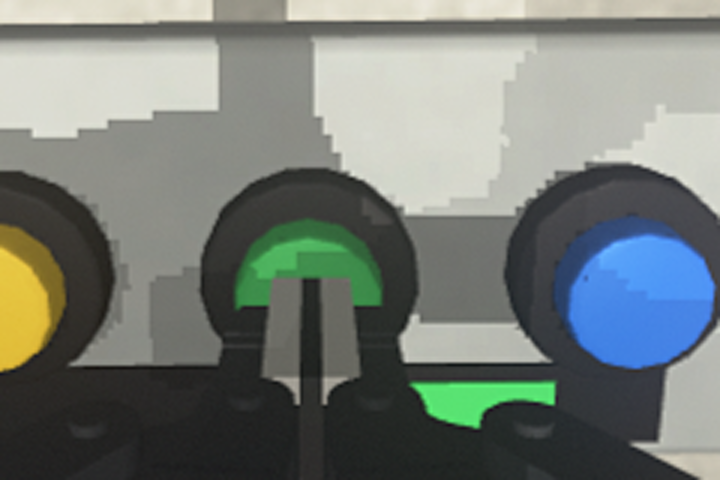

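Centred over green. Press.

Emit:
{"fn": "servo_tool", "kwargs": {"plan": [[[-0.3,0,0.6,0,0,0],[-0.3,0,1.1,0,0,0],[-0.3,0,1.5,0,0,0],[-0.3,0,1.8,0,0,0],[-0.3,0,2,0,0,0],[-0.3,0,2.2,0,0,0],[-0.3,0,2.3,0,0,0],[-0.3,0,2.3,0,0,0]]]}}

```text
time: 33.15
tool_pos: [0.4284, 0.0018, 0.007]
tcp_rot: [0.001, -3.141, 0.005]
wrist_force: [-1.1, -0.2, 6.3]
width: -0.001
```

Emit:
{"fn": "servo_tool", "kwargs": {"plan": [[[0,0,0.1,0,0,0],[0,0,0.2,0,0,0],[0,0,0.2,0,0,0]]]}}

```text
time: 33.4
tool_pos: [0.4285, 0.0018, 0.0068]
tcp_rot: [0.001, -3.141, 0.005]
wrist_force: [-7.3, 0.1, 18.0]
width: -0.003
```

Emit:
{"fn": "servo_tool", "kwargs": {"plan": [[[0,0,-1.5,0,0,0],[0,0,-3,0,0,0],[0,0,-4,0,0,0],[0,0,-4,0,0,0],[0,6.5,-4,0,0,0],[0,6.5,-4,0,0,0],[0,6.5,-4,0,0,0],[0,6.5,-2,0,0,0],[0,6.5,-2,0,0,0],[0,6.5,-2,0,0,0]]]}}

```text
time: 34.23
tool_pos: [0.4263, 0.0665, 0.0249]
tcp_rot: [0.001, -3.136, 0.006]
wrist_force: [-0.1, 0.7, -0.1]
width: -0.002
```

```bash
python3 - <<'E'
from ov import *
to((.4275,.067,.007),90)
c=cam("wrist"); crop(c,"r2",180,160,420,320,3)
E
```

```text
t34.23 pos [0.4263 0.0665 0.0249] yaw 90.0 F [-0.1  0.7 -0.1] w -0.002 q6 -1.47
 shift cm [-0.13  0.06  1.79]  turn [-0.23 -0.32  0.05]  rows>=0.4
```

View pics/r2.png

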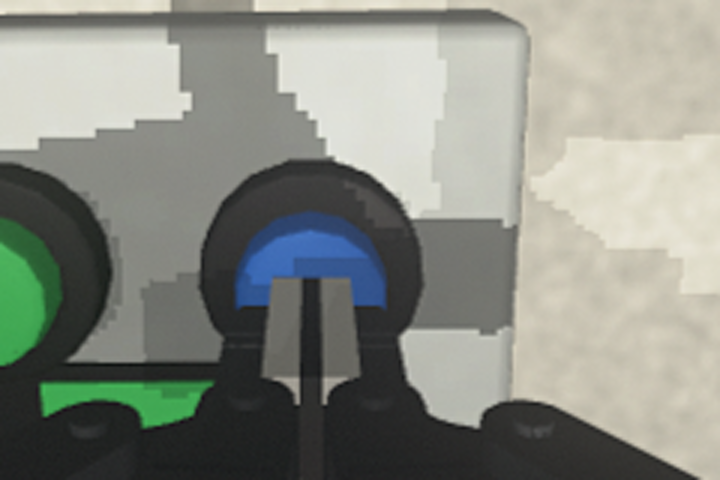

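Emit:
{"fn": "servo_tool", "kwargs": {"plan": [[[-0.1,0.05,0.6,0,0,0],[-0.1,0.05,1.1,0,0,0],[-0.1,0.05,1.4,0,0,0],[-0.1,0.05,1.6,0,0,0],[-0.1,0.05,1.8,0,0,0],[-0.1,0.05,1.9,0,0,0],[-0.1,0.05,2,0,0,0],[-0.1,0.05,2,0,0,0]]]}}

```text
time: 34.95
tool_pos: [0.4285, 0.0667, 0.0069]
tcp_rot: [0.001, -3.138, 0.007]
wrist_force: [-2.7, -0.5, 11.9]
width: -0.0
```

Emit:
{"fn": "servo_tool", "kwargs": {"plan": [[[0,0,0.1,0,0,0],[0,0,0.15,0,0,0],[0,0,0.15,0,0,0]]]}}

```text
time: 35.2
tool_pos: [0.4284, 0.0667, 0.0068]
tcp_rot: [0.001, -3.137, 0.007]
wrist_force: [-4.9, -0.6, 13.9]
width: -0.003
```

Emit:
{"fn": "servo_tool", "kwargs": {"plan": [[[0,0,-2,0,0,0],[0,0,-5,0,0,0],[0,0,-9,0,0,0],[0,0,-13,0,0,0],[0,0,-16,0,0,0],[0,0,-16,0,0,0],[0,0,-16,0,0,0]]]}}

```text
time: 35.78
tool_pos: [0.4312, 0.0677, 0.1693]
tcp_rot: [-0.001, 3.141, -0.006]
wrist_force: [0.7, 0.2, -0.1]
width: -0.003
```

```bash
python3 - <<'E'
from ov import *
to((.5785,-.0602,.1),90)
ov("side","s1",170,120,430,320,3,[])
ov("scene","s2",230,150,490,320,3,[])
ov("wrist","s3",0,0,560,420,1,[])
E
```

```text
t35.78 pos [0.4312 0.0677 0.1693] yaw 90.0 F [ 0.7  0.2 -0.1] w -0.003 q6 -1.47
 shift cm [-14.72 -12.77   6.99]  turn [-0.21  0.06  0.04]  rows>=5.0
```

View pics/s1.png

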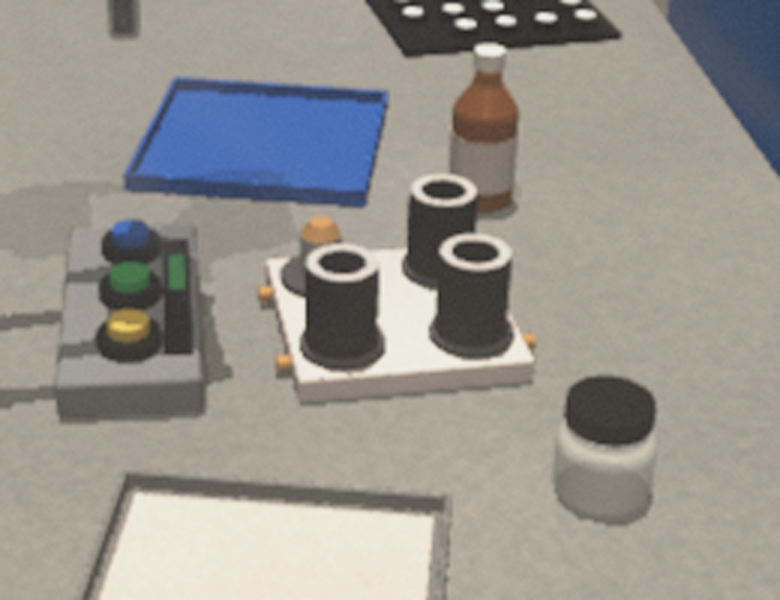

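View pics/s2.png

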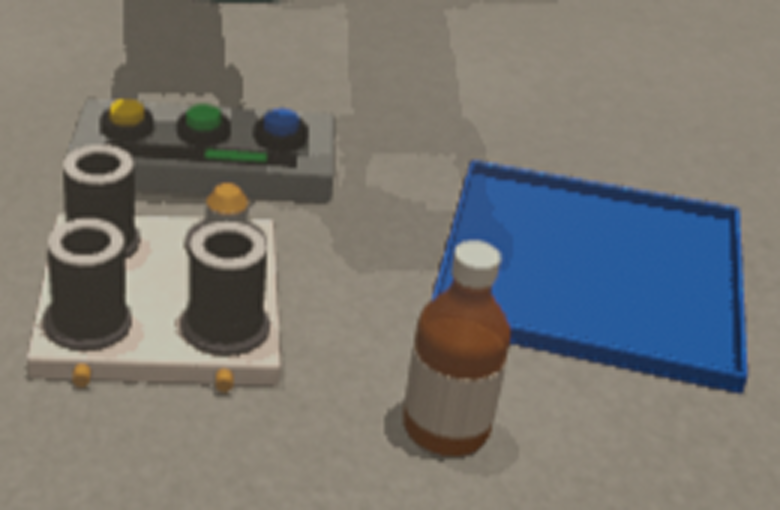

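View pics/s3.png

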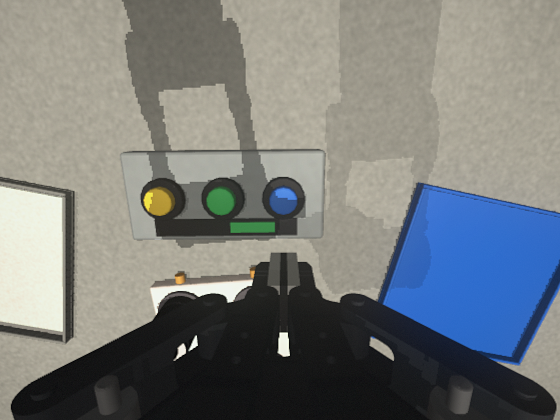

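```bash
python3 - <<'E'
from ov import *
a=cam("scene");b=cam("side")
for u,v in [(475,163),(740,208),(742,370)]: print("sc",onz(a,u/3+230,v/3+150,.016).round(3))
for u,v in [(178,79),(388,92),(364,192),(127,180)]: print("si",onz(b,u/3+170,v/3+120,.016).round(3))
# fit square
from scipy.optimize import least_squares
H=.105
def cor(t):
    c,s=np.cos(t[2]),np.sin(t[2]); return [(t[0]+c*x-s*y,t[1]+s*x+c*y,.016) for x,y in((-H,-H),(-H,H),(H,H),(H,-H))]
def f(t):
    C=cor(t); r=[]
    for i,(u,v) in zip((0,1,2),[(475,163),(740,208),(742,370)]): r+=list(proj(a,C[i])-[u/3+230,v/3+150])
    for i,(u,v) in zip((0,1,2,3),[(127,180),(178,79),(388,92),(364,192)]): r+=list(proj(b,C[i])-[u/3+170,v/3+120])
    return r
r=least_squares(f,[.54,.3,.2]);print(r.x,np.array(r.fun).round(1)); print(np.array(cor(r.x)).round(3))
E
```

```text
sc [0.426 0.23  0.016]
sc [0.466 0.431 0.016]
sc [0.662 0.385 0.016]
si [0.463 0.428 0.016]
si [0.665 0.386 0.016]
si [0.62  0.183 0.016]
si [0.419 0.217 0.016]
[ 0.54158434  0.30580764 -0.22132351] [-1.6 -2.2 -0.1 -0.8  0.9  1.9 -1.1 -1.6 -0.2 -0.5  0.9  0.1  0.3  0.5]
[[0.416 0.226 0.016]
 [0.462 0.431 0.016]
 [0.667 0.385 0.016]
 [0.621 0.18  0.016]]
```

Emit:
{"fn": "servo_tool", "kwargs": {"plan": [[[-14.8,-12.8,1,0,0,0],[-14.8,-12.8,1,0,0,0],[-14.8,-12.8,1,0,0,0],[-14.8,-12.8,1,0,0,0],[-14.8,-12.8,1,0,0,0],[-14.8,-12.8,1,0,0,0],[-14.8,-12.8,4,0,0,0],[-14.8,-12.8,7,0,0,0],[-14.8,-12.8,7,0,0,0],[-14.8,-12.8,7,0,0,0],[-14.8,-12.8,7,0,0,0]]], "claw": 7.2}}

```text
time: 36.95
tool_pos: [0.5748, -0.0607, 0.0943]
tcp_rot: [0.002, -3.132, 0.007]
wrist_force: [0.2, 0.4, 0.2]
width: 0.842
```

```bash
python3 - <<'E'
from ov import *
to((.5790,-.0602,.0146),90)
c=cam("wrist"); crop(c,"t1",160,130,410,340,3)
print([ (proj(c,(*p,.09))-[160,130])*3 for p in [(.579,-.0602),(.6656,.042),(.6714,-.0512)]])
E
```

```text
t36.95 pos [ 0.5748 -0.0607  0.0943] yaw 90.1 F [0.2 0.4 0.2] w 0.842 q6 -1.71
 shift cm [-0.49  0.08  7.96]  turn [-0.26 -0.53  0.06]  rows>=1.9
[array([373.1857664 , 344.57854596]), array([781.25287576, 669.96555285]), array([408.10833048, 687.78162301])]
```

View pics/t1.png

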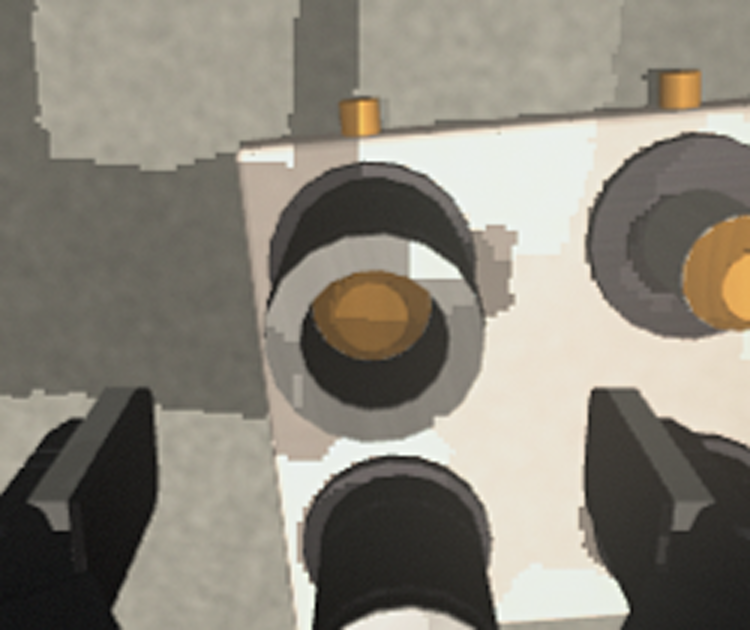

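Emit:
{"fn": "servo_tool", "kwargs": {"plan": [[[-0.35,0.1,2.5,-0.2,-0.5,0],[-0.35,0.1,5,-0.2,-0.5,0],[-0.35,0.1,7,-0.2,-0.5,0],[-0.35,0.1,8,-0.2,-0.5,0],[-0.35,0.1,8,-0.2,-0.5,0],[-0.35,0.1,8,-0.2,-0.5,0],[-0.35,0.1,8,-0.2,-0.5,0],[-0.35,0.1,8,-0.2,-0.5,0]]]}}

```text
time: 37.67
tool_pos: [0.5808, -0.0604, 0.0176]
tcp_rot: [-0.002, 3.136, -0.003]
wrist_force: [0.9, -0.1, 0.6]
width: 0.845
```

Emit:
{"fn": "servo_tool", "kwargs": {"plan": [[[0,0,0,0,0,0],[0,0,0,0,0,0],[0,0,0,0,0,0],[0,0,0,0,0,0],[0,0,0,0,0,0],[0,0,0,0,0,0]]], "claw": 4.5}}

```text
time: 38.17
tool_pos: [0.5823, -0.0606, 0.0195]
tcp_rot: [-0.002, 3.133, -0.004]
wrist_force: [-0.4, 0.1, 6.5]
width: 0.589
```

Emit:
{"fn": "servo_tool", "kwargs": {"plan": [[[0,0,-0.5,0,0,0],[0,0,-1.2,0,0,0],[0,0,-2,0,0,0],[0,0,-3,0,0,0],[0,0,-4,0,0,0],[0,0,-5.5,0,0,0],[0,0,-8,0,0,0],[0,0,-11,0,0,0],[0,0,-13,0,0,0],[0,0,-13,0,0,0],[0,0,-13,0,0,0]]]}}

```text
time: 39.08
tool_pos: [0.5825, -0.0605, 0.1519]
tcp_rot: [-0.002, 3.129, -0.005]
wrist_force: [-0.2, 1.2, -2.5]
width: 0.589
```

```bash
python3 - <<'E'
from ov import *
to((.504,.366,.145),90)
ov("side","u1",170,100,430,300,3,[])
E
```

```text
t39.08 pos [ 0.5825 -0.0605  0.1519] yaw 90.1 F [-0.2  1.2 -2.5] w 0.589 q6 -1.72
 shift cm [ 7.82 42.66  0.47]  turn [-0.17  0.73  0.06]  rows>=10.4
```

View pics/u1.png

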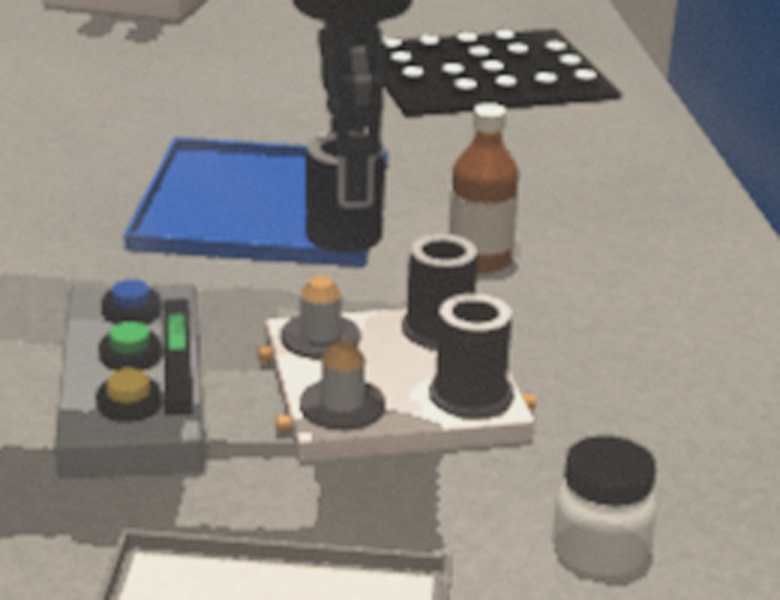

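Emit:
{"fn": "servo_tool", "kwargs": {"plan": [[[7.6,42.7,0.5,-0.2,0.7,0],[7.6,42.7,0.5,-0.2,0.7,0],[7.6,42.7,0.5,-0.2,0.7,0],[7.6,42.7,0.5,-0.2,0.7,0],[7.6,42.7,0.5,-0.2,0.7,0],[7.6,42.7,0.5,-0.2,0.7,0],[7.6,42.7,0.5,-0.2,0.7,0],[7.6,42.7,0.5,-0.2,0.7,0],[7.6,42.7,0.5,-0.2,0.7,0],[7.6,42.7,0.5,-0.2,0.7,0],[7.6,42.7,0.5,-0.2,0.7,0],[7.6,42.7,3,-0.2,0.7,0],[7.6,42.7,6,-0.2,0.7,0],[7.6,42.7,9,-0.2,0.7,0],[7.6,42.7,11,-0.2,0.7,0],[7.6,42.7,12,-0.2,0.7,0],[7.6,42.7,12,-0.2,0.7,0],[7.6,42.7,12,-0.2,0.7,0],[7.6,42.7,12,-0.2,0.7,0]]]}}

```text
time: 40.72
tool_pos: [0.5066, 0.3669, 0.0293]
tcp_rot: [0.001, -3.14, -0.003]
wrist_force: [0.2, 0.1, -0.5]
width: 0.594
```

```bash
python3 - <<'E'
from ov import *
to((.507,.366,-.0025),90)
ov("side","v1",190,80,350,200,5,[]);ov("scene","v2",340,130,500,290,4,[])
E
```

```text
t40.72 pos [0.5066 0.3669 0.0293] yaw 90.0 F [ 0.2  0.1 -0.5] w 0.594 q6 -0.99
 shift cm [-0.05 -0.1   3.18]  turn [ 0.12 -0.1   0.05]  rows>=0.8
```

View pics/v1.png

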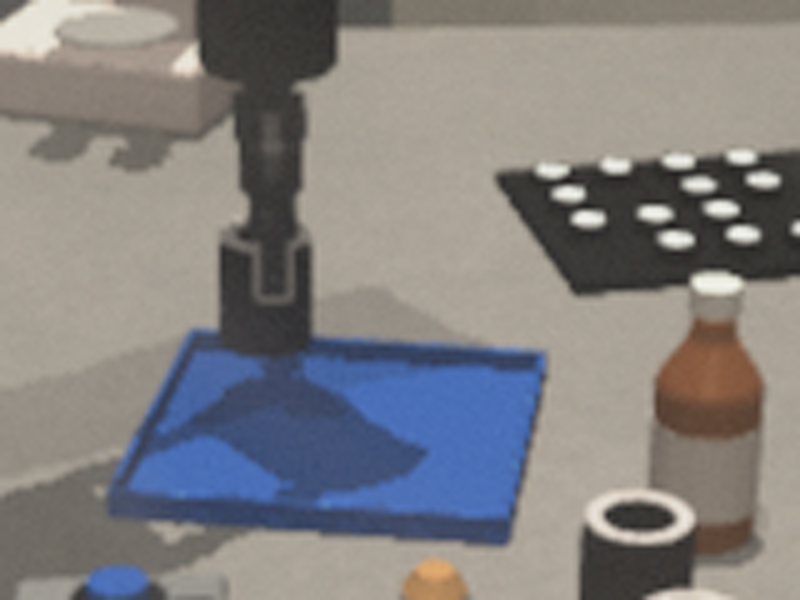

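View pics/v2.png

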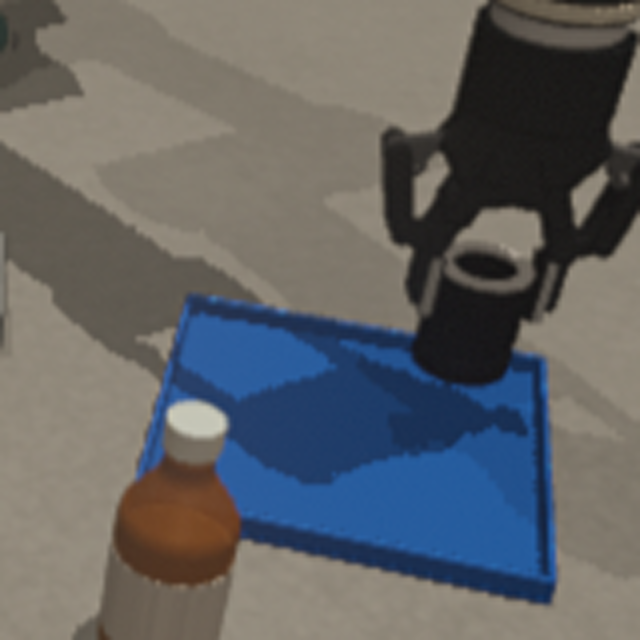

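Emit:
{"fn": "servo_tool", "kwargs": {"plan": [[[0,0,0.7,0,0,0],[0,0,1.4,0,0,0],[0,0,2,0,0,0],[0,0,2.5,0,0,0],[0,0,2.8,0,0,0],[0,0,3,0,0,0],[0,0,3.1,0,0,0],[0,0,3.1,0,0,0]]]}}

```text
time: 41.48
tool_pos: [0.507, 0.3673, -0.0012]
tcp_rot: [0.001, -3.141, -0.004]
wrist_force: [-0.4, -0.3, -1.7]
width: 0.594
```

Emit:
{"fn": "servo_tool", "kwargs": {"plan": [[[0,0,0.1,0,0,0],[0,0,0.2,0,0,0],[0,0,0.2,0,0,0]]]}}

```text
time: 41.73
tool_pos: [0.5074, 0.3676, -0.0022]
tcp_rot: [0.001, -3.141, -0.005]
wrist_force: [-1.9, -1.0, 2.2]
width: 0.588
```

Emit:
{"fn": "servo_tool", "kwargs": {"plan": [[[0,0,0,0,0,0],[0,0,0,0,0,0],[0,0,0,0,0,0],[0,0,0,0,0,0]]], "claw": 7.2}}

```text
time: 42.07
tool_pos: [0.5076, 0.3677, -0.0021]
tcp_rot: [-0.001, 3.141, 0.005]
wrist_force: [-0.1, -0.2, -0.9]
width: 0.843
```

Emit:
{"fn": "servo_tool", "kwargs": {"plan": [[[0,0,-2,0,0,0],[0,0,-5,0,0,0],[0,0,-8,0,0,0],[0,0,-11,0,0,0],[0,0,-14,0,0,0],[0,0,-16,0,0,0],[0,0,-16,0,0,0],[0,0,-16,0,0,0]]]}}

```text
time: 42.73
tool_pos: [0.5087, 0.3679, 0.1599]
tcp_rot: [-0.001, 3.138, 0.009]
wrist_force: [-1.0, 1.0, -0.3]
width: 0.846
```

```bash
python3 - <<'E'
from ov import *
to((.6650,.042,.095),90)
ov("side","w1",190,80,450,280,3,[]);ov("scene","w2",230,130,490,310,3,[])
E
```

```text
t42.73 pos [0.5087 0.3679 0.1599] yaw 90.1 F [-1.   1.  -0.3] w 0.846 q6 -0.99
 shift cm [-15.58 -32.64   6.36]  turn [0.33 0.21 0.05]  rows>=8.8
```

View pics/w1.png

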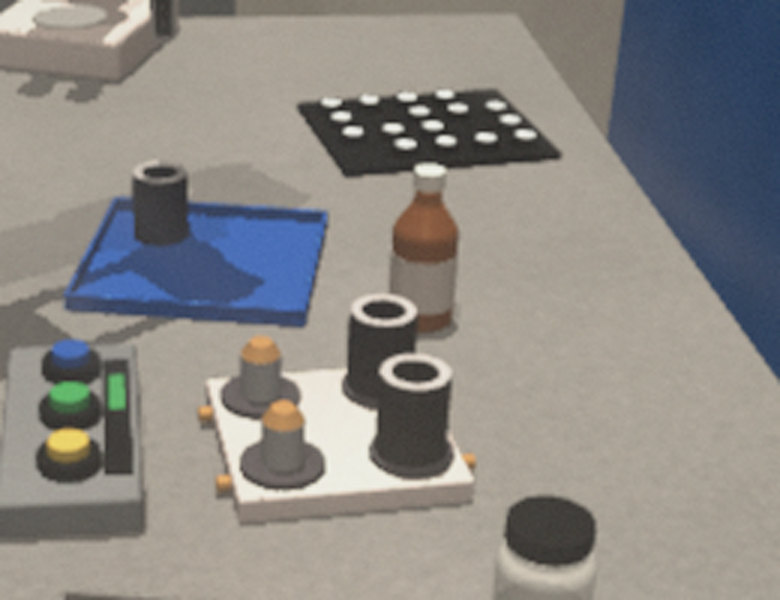

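View pics/w2.png

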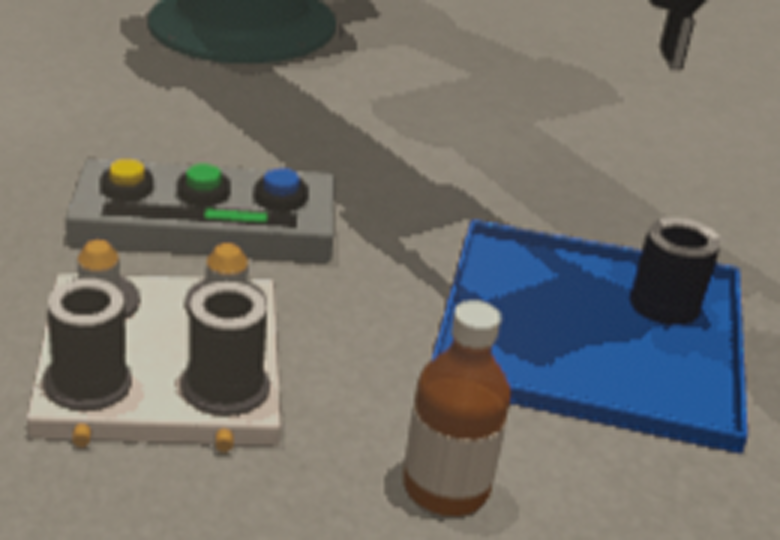

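Emit:
{"fn": "servo_tool", "kwargs": {"plan": [[[-15.5,-32.6,0,0,0,0],[-15.5,-32.6,0,0,0,0],[-15.5,-32.6,0,0,0,0],[-15.5,-32.6,0,0,0,0],[-15.5,-32.6,0,0,0,0],[-15.5,-32.6,0,0,0,0],[-15.5,-32.6,0,0,0,0],[-15.5,-32.6,0,0,0,0],[-15.5,-32.6,0,0,0,0],[-15.5,-32.6,3,0,0,0],[-15.5,-32.6,6,0,0,0],[-15.5,-32.6,6,0,0,0],[-15.5,-32.6,6,0,0,0],[-15.5,-32.6,6,0,0,0],[-15.5,-32.6,6,0,0,0]]]}}

```text
time: 44.08
tool_pos: [0.663, 0.0414, 0.0971]
tcp_rot: [-0.003, 3.141, 0.004]
wrist_force: [-0.4, 0.9, 0.0]
width: 0.842
```

```bash
python3 - <<'E'
from ov import *
to((.6640,.042,.016),90)
c=cam("wrist"); crop(c,"x1",160,130,410,340,3)
print([ (proj(c,(*p,.09))-[160,130])*3 for p in [(.6640,.042)]])
E
```

```text
t44.08 pos [0.663  0.0414 0.0971] yaw 90.1 F [-0.4  0.9  0. ] w 0.842 q6 -1.55
 shift cm [-0.09  0.04  8.11]  turn [0.14 0.05 0.1 ]  rows>=1.9
[array([373.59574665, 326.51636517])]
```

View pics/x1.png

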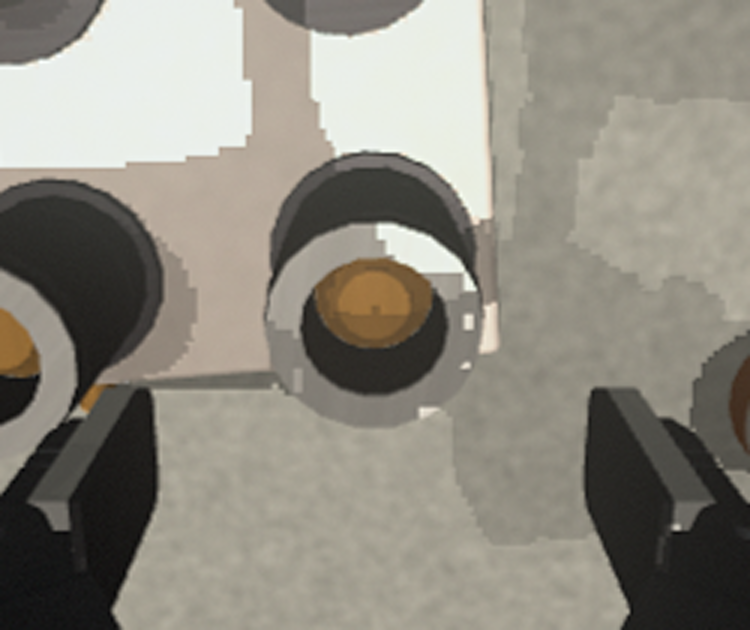

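Emit:
{"fn": "servo_tool", "kwargs": {"plan": [[[0,0.05,2.5,0,0,0],[0,0.05,5,0,0,0],[0,0.05,7,0,0,0],[0,0.05,8.2,0,0,0],[0,0.05,8.2,0,0,0],[0,0.05,8.2,0,0,0],[0,0.05,8.2,0,0,0],[0,0.05,8.2,0,0,0]]], "claw": 6.8}}

```text
time: 44.8
tool_pos: [0.6654, 0.0423, 0.018]
tcp_rot: [-0.003, 3.136, 0.004]
wrist_force: [0.5, 1.0, 0.9]
width: 0.798
```

Emit:
{"fn": "servo_tool", "kwargs": {"plan": [[[0,0,0,0,0,0],[0,0,0,0,0,0],[0,0,0,0,0,0],[0,0,0,0,0,0],[0,0,0,0,0,0],[0,0,0,0,0,0]]], "claw": 4.5}}

```text
time: 45.3
tool_pos: [0.6672, 0.0423, 0.0202]
tcp_rot: [-0.003, 3.132, 0.004]
wrist_force: [0.3, -0.3, 6.5]
width: 0.598
```

Emit:
{"fn": "servo_tool", "kwargs": {"plan": [[[0,0,-0.5,0,0,0],[0,0,-1.2,0,0,0],[0,0,-2,0,0,0],[0,0,-3,0,0,0],[0,0,-4,0,0,0],[0,0,-5.5,0,0,0],[0,0,-8,0,0,0],[0,0,-11,0,0,0],[0,0,-14,0,0,0],[0,0,-14,0,0,0],[0,0,-14,0,0,0]]]}}

```text
time: 46.22
tool_pos: [0.668, 0.042, 0.1643]
tcp_rot: [-0.003, 3.126, 0.004]
wrist_force: [-0.1, 0.3, -2.2]
width: 0.601
```

```bash
python3 - <<'E'
from ov import *
to((.602,.344,.155),90)
c=cam("wrist"); crop(c,"y1",190,190,390,370,4)
E
```

```text
t46.22 pos [0.668  0.042  0.1643] yaw 90.1 F [-0.1  0.3 -2.2] w 0.601 q6 -1.55
 shift cm [ 6.56 30.21  0.91]  turn [0.15 0.89 0.11]  rows>=7.4
```

View pics/y1.png

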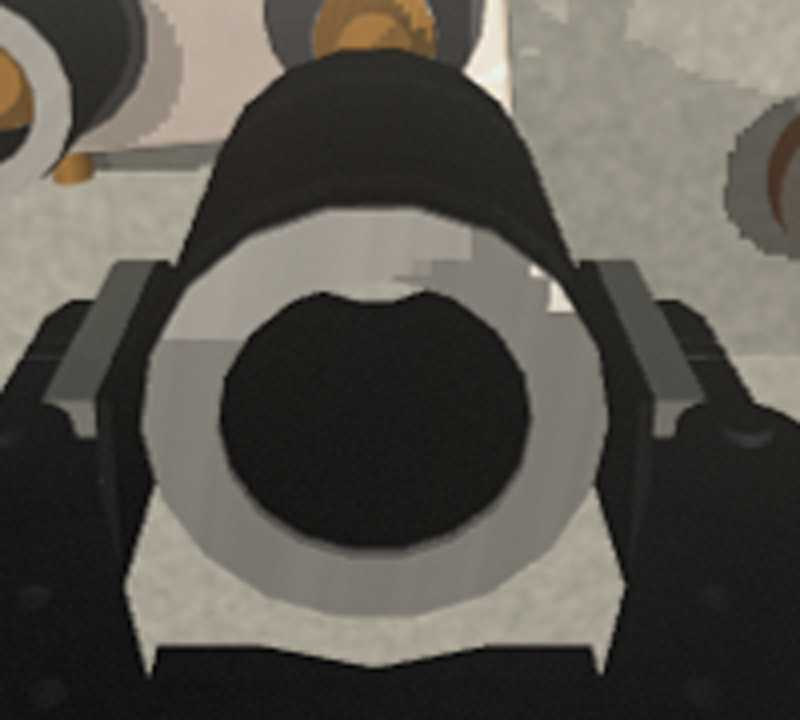

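Emit:
{"fn": "servo_tool", "kwargs": {"plan": [[[8.8,8,-2,0,0.9,0],[8.8,8,-2,0,0.9,0],[8.8,15,-2,0,0.9,0],[8.8,22,-2,0,0.9,0],[8.8,22,-2,0,0.9,0],[8.8,22,-2,0,0.9,0],[6.3,30.2,-1,0,0.9,0],[6.3,30.2,0,0,0.9,0],[6.3,30.2,0,0,0.9,0],[6.3,30.2,0,0,0.9,0],[6.3,30.2,3,0,0.9,0],[6.3,30.2,6,0,0.9,0],[6.3,30.2,9,0,0.9,0],[6.3,30.2,12,0,0.9,0],[6.3,30.2,13.5,0,0.9,0],[6.3,30.2,13.5,0,0.9,0],[6.3,30.2,13.5,0,0.9,0],[6.3,30.2,13.5,0,0.9,0]]]}}

```text
time: 47.77
tool_pos: [0.6055, 0.3443, 0.0287]
tcp_rot: [0.002, -3.139, -0.006]
wrist_force: [0.1, 1.1, -1.5]
width: 0.602
```

```bash
python3 - <<'E'
from ov import *
to((.605,.344,-.0018),90)
ov("side","z1",190,80,350,200,5,[])
E
```

```text
t47.77 pos [0.6055 0.3443 0.0287] yaw 90.1 F [ 0.1  1.1 -1.5] w 0.602 q6 -1.10
 shift cm [ 0.04 -0.04  3.05]  turn [ 0.21 -0.14  0.07]  rows>=0.7
```

View pics/z1.png

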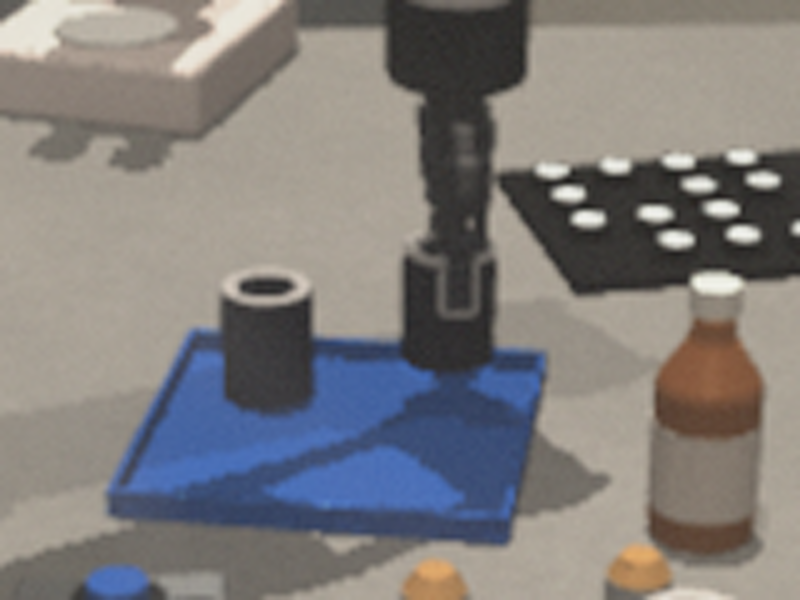

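Emit:
{"fn": "servo_tool", "kwargs": {"plan": [[[0,0,0.7,0,0,0],[0,0,1.4,0,0,0],[0,0,2,0,0,0],[0,0,2.5,0,0,0],[0,0,2.8,0,0,0],[0,0,3,0,0,0],[0,0,3.1,0,0,0],[0,0,3.1,0,0,0]]]}}

```text
time: 48.48
tool_pos: [0.606, 0.345, -0.0014]
tcp_rot: [0.003, -3.141, -0.007]
wrist_force: [0.7, 0.3, -1.4]
width: 0.6
```

Emit:
{"fn": "servo_tool", "kwargs": {"plan": [[[0,0,0.1,0,0,0],[0,0,0.15,0,0,0],[0,0,0.15,0,0,0]]]}}

```text
time: 48.73
tool_pos: [0.6063, 0.3451, -0.0016]
tcp_rot: [0.003, -3.141, -0.007]
wrist_force: [-3.9, -2.2, 5.0]
width: 0.602
```

Emit:
{"fn": "servo_tool", "kwargs": {"plan": [[[0,0,0,0,0,0],[0,0,0,0,0,0],[0,0,0,0,0,0],[0,0,0,0,0,0]]], "claw": 6.8}}

```text
time: 49.07
tool_pos: [0.6066, 0.3453, -0.0015]
tcp_rot: [-0.003, 3.141, 0.008]
wrist_force: [0.1, -0.1, 0.4]
width: 0.797
```

Emit:
{"fn": "servo_tool", "kwargs": {"plan": [[[0,0,-2,0,0,0],[0,0,-5,0,0,0],[0,0,-8,0,0,0],[0,0,-11,0,0,0],[0,0,-14,0,0,0],[0,0,-17,0,0,0],[0,0,-19,0,0,0],[0,0,-19,0,0,0],[0,0,-19,0,0,0]]]}}

```text
time: 49.82
tool_pos: [0.6079, 0.345, 0.1907]
tcp_rot: [-0.003, 3.138, 0.011]
wrist_force: [0.1, -0.0, -0.4]
width: 0.798
```

```bash
python3 - <<'E'
from ov import *
to((.6700,-.0512,.095),90)
ov("side","aa1",190,80,450,280,3,[]);ov("scene","aa2",230,130,490,310,3,[])
E
```

```text
t49.82 pos [0.6079 0.345  0.1907] yaw 90.1 F [ 0.1 -0.  -0.4] w 0.798 q6 -1.10
 shift cm [ -6.11 -39.7    9.32]  turn [0.4  0.23 0.09]  rows>=9.9
```

View pics/aa1.png

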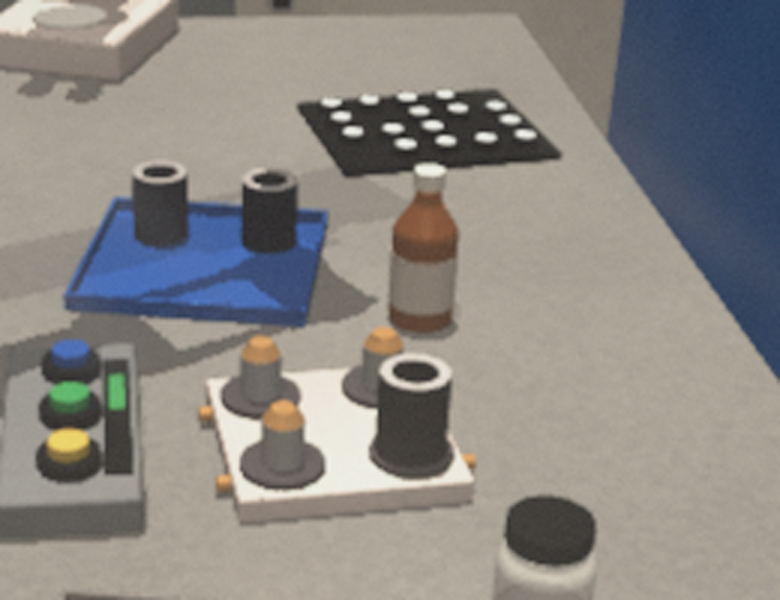

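Emit:
{"fn": "servo_tool", "kwargs": {"plan": [[[-6,-39.7,0,0.3,0.2,0],[-6,-39.7,0,0.3,0.2,0],[-6,-39.7,0,0.3,0.2,0],[-6,-39.7,0,0.3,0.2,0],[-6,-39.7,0,0.3,0.2,0],[-6,-39.7,0,0.3,0.2,0],[-6,-39.7,0,0.3,0.2,0],[-6,-39.7,0,0.3,0.2,0],[-6,-39.7,0,0.3,0.2,0],[-6,-39.7,0,0.3,0.2,0],[-6,-39.7,3,0.3,0.2,0],[-6,-39.7,6,0.3,0.2,0],[-6,-39.7,9,0.3,0.2,0],[-6,-39.7,9,0.3,0.2,0],[-6,-39.7,9,0.3,0.2,0],[-6,-39.7,9,0.3,0.2,0]]]}}

```text
time: 51.25
tool_pos: [0.6663, -0.0524, 0.0951]
tcp_rot: [0.003, -3.135, 0.002]
wrist_force: [0.8, 0.5, 0.2]
width: 0.799
```

```bash
python3 - <<'E'
from ov import *
to((.6710,-.0512,.014),90)
c=cam("wrist"); crop(c,"ab1",160,130,410,340,3)
print([ (proj(c,(*p,.09))-[160,130])*3 for p in [(.6710,-.0512)]])
E
```

```text
t51.25 pos [ 0.6663 -0.0524  0.0951] yaw 90.1 F [0.8 0.5 0.2] w 0.799 q6 -1.69
 shift cm [-0.52  0.13  8.11]  turn [-0.07 -0.35  0.11]  rows>=1.9
[array([376.54327712, 345.3433593 ])]
```

View pics/ab1.png

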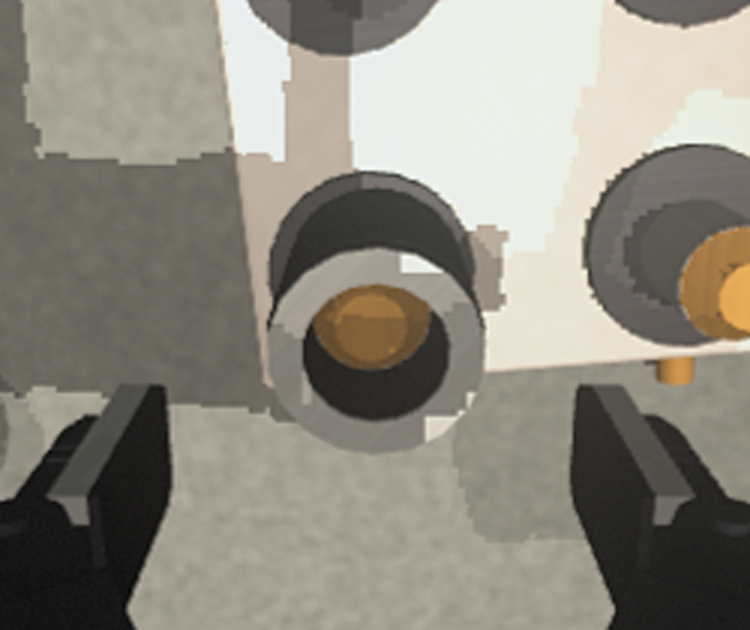

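Emit:
{"fn": "servo_tool", "kwargs": {"plan": [[[-0.25,0.1,2.5,0,-0.4,0],[-0.25,0.1,5,0,-0.4,0],[-0.25,0.1,7,0,-0.4,0],[-0.25,0.1,8.2,0,-0.4,0],[-0.25,0.1,8.2,0,-0.4,0],[-0.25,0.1,8.2,0,-0.4,0],[-0.25,0.1,8.2,0,-0.4,0],[-0.25,0.1,8.2,0,-0.4,0]]]}}

```text
time: 51.97
tool_pos: [0.6717, -0.0518, 0.0171]
tcp_rot: [-0.003, 3.134, -0.003]
wrist_force: [-0.0, 0.9, 0.3]
width: 0.797
```

Emit:
{"fn": "servo_tool", "kwargs": {"plan": [[[0,0,0,0,0,0],[0,0,0,0,0,0],[0,0,0,0,0,0],[0,0,0,0,0,0],[0,0,0,0,0,0],[0,0,0,0,0,0]]], "claw": 4.5}}

```text
time: 52.47
tool_pos: [0.6736, -0.0519, 0.0195]
tcp_rot: [-0.003, 3.13, -0.003]
wrist_force: [-0.3, -0.1, 6.8]
width: 0.611
```

Emit:
{"fn": "servo_tool", "kwargs": {"plan": [[[0,0,-0.5,0,0,0],[0,0,-1.2,0,0,0],[0,0,-2,0,0,0],[0,0,-3,0,0,0],[0,0,-4,0,0,0],[0,0,-5.5,0,0,0],[0,0,-8,0,0,0],[0,0,-11,0,0,0],[0,0,-14,0,0,0],[0,0,-14,0,0,0],[0,0,-14,0,0,0]]]}}

```text
time: 53.38
tool_pos: [0.6743, -0.0518, 0.1636]
tcp_rot: [-0.003, 3.123, -0.005]
wrist_force: [-0.4, 0.3, -1.6]
width: 0.604
```

```bash
python3 - <<'E'
from ov import *
to((.534,.257,.155),90)
c=cam("wrist"); crop(c,"ac1",190,190,390,370,4)
E
```

```text
t53.38 pos [ 0.6743 -0.0518  0.1636] yaw 90.1 F [-0.4  0.3 -1.6] w 0.604 q6 -1.69
 shift cm [13.98 30.91  0.52]  turn [-0.17  1.04  0.12]  rows>=8.1
```

View pics/ac1.png

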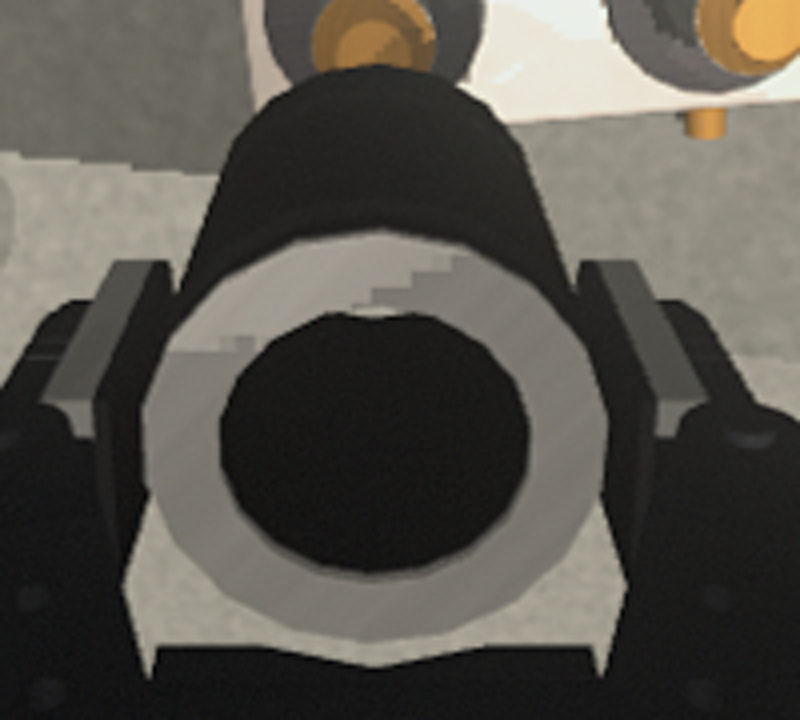

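Emit:
{"fn": "servo_tool", "kwargs": {"plan": [[[14,30.9,0,0,1,0],[14,30.9,0,0,1,0],[14,30.9,0,0,1,0],[14,30.9,0,0,1,0],[14,30.9,0,0,1,0],[14,30.9,0,0,1,0],[14,30.9,0,0,1,0],[14,30.9,0,0,1,0],[14,30.9,0,0,1,0],[14,30.9,0,0,1,0],[14,30.9,3,0,1,0],[14,30.9,6,0,1,0],[14,30.9,9,0,1,0],[14,30.9,12,0,1,0],[14,30.9,13.5,0,1,0],[14,30.9,13.5,0,1,0],[14,30.9,13.5,0,1,0],[14,30.9,13.5,0,1,0]]]}}

```text
time: 54.93
tool_pos: [0.5348, 0.2561, 0.0239]
tcp_rot: [0.002, -3.139, 0.004]
wrist_force: [0.1, 0.5, -1.8]
width: 0.606
```

```bash
python3 - <<'E'
from ov import *
to((.534,.257,-.0025),90)
ov("side","ad1",190,80,350,200,5,[])
E
```

```text
t54.93 pos [0.5348 0.2561 0.0239] yaw 90.1 F [ 0.1  0.5 -1.8] w 0.606 q6 -1.17
 shift cm [0.07 0.1  2.64]  turn [-0.13 -0.17  0.06]  rows>=0.6
```

View pics/ad1.png

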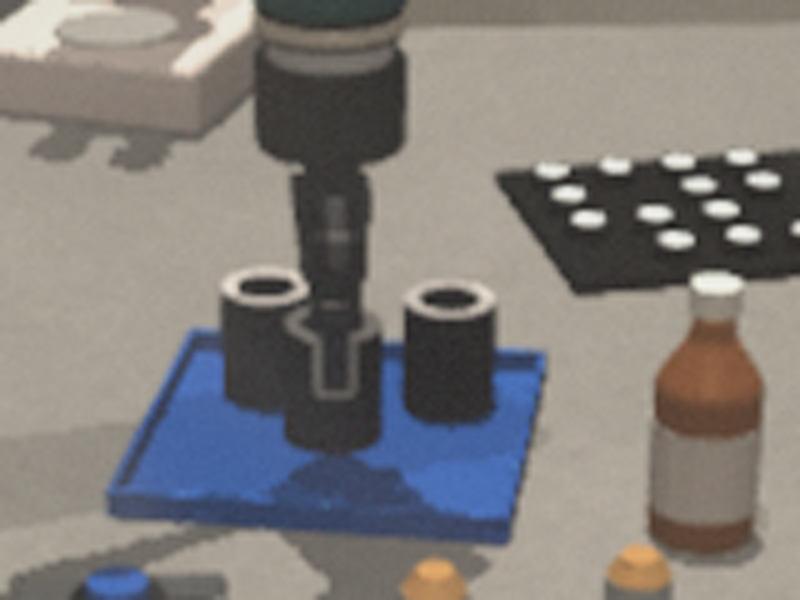

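Emit:
{"fn": "servo_tool", "kwargs": {"plan": [[[0,0,0.6,0,0,0],[0,0,1.2,0,0,0],[0,0,1.7,0,0,0],[0,0,2.1,0,0,0],[0,0,2.4,0,0,0],[0,0,2.5,0,0,0],[0,0,2.6,0,0,0],[0,0,2.6,0,0,0]]]}}

```text
time: 55.65
tool_pos: [0.5352, 0.2566, -0.0015]
tcp_rot: [0.002, -3.14, 0.003]
wrist_force: [-0.6, 0.5, -1.1]
width: 0.608
```

Emit:
{"fn": "servo_tool", "kwargs": {"plan": [[[0,0,0.1,0,0,0],[0,0,0.15,0,0,0],[0,0,0.15,0,0,0]]]}}

```text
time: 55.9
tool_pos: [0.5355, 0.2568, -0.0023]
tcp_rot: [0.002, -3.14, 0.002]
wrist_force: [-1.8, 0.3, 2.2]
width: 0.606
```

Emit:
{"fn": "servo_tool", "kwargs": {"plan": [[[0,0,0,0,0,0],[0,0,0,0,0,0],[0,0,0,0,0,0],[0,0,0,0,0,0]]], "claw": 6.4}}

```text
time: 56.23
tool_pos: [0.5357, 0.2568, -0.0023]
tcp_rot: [0.002, -3.141, 0.002]
wrist_force: [-0.3, 0.4, 0.5]
width: 0.749
```

Emit:
{"fn": "servo_tool", "kwargs": {"plan": [[[0,0,-2,0,0,0],[0,0,-5,0,0,0],[0,0,-8,0,0,0],[0,0,-11,0,0,0],[0,0,-14,0,0,0],[0,0,-17,0,0,0],[0,0,-20,0,0,0],[0,0,-20,0,0,0],[0,0,-20,0,0,0],[0,0,-20,0,0,0],[0,0,-20,0,0,0]]]}}

```text
time: 57.15
tool_pos: [0.5346, 0.2565, 0.1957]
tcp_rot: [0.002, -3.138, 0.004]
wrist_force: [-0.3, 0.7, -0.1]
width: 0.75
```

```bash
python3 - <<'E'
from ov import *
ov("side","ae1",0,0,560,420,1,[]);ov("scene","ae2",0,0,560,420,1,[]); ov("wrist","ae3",0,0,560,420,1,[])
E
```

```text
(no output)
```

View pics/ae1.png

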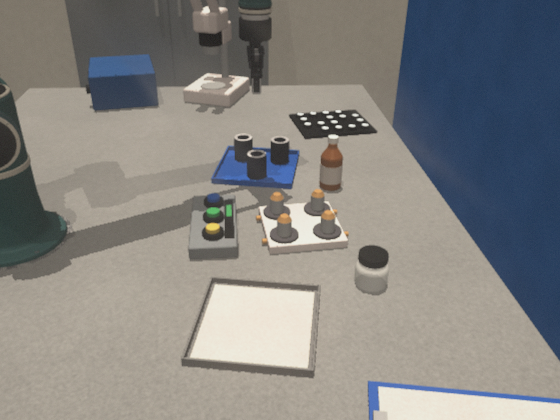

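View pics/ae2.png

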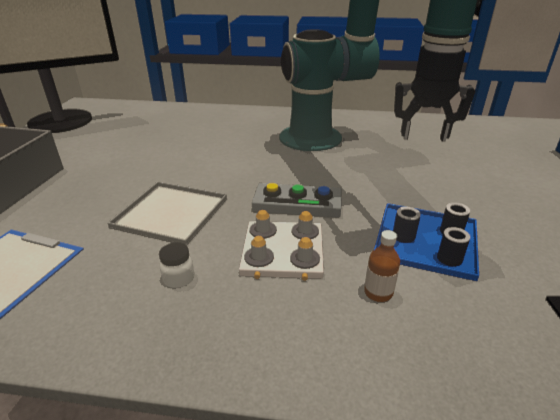

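View pics/ae3.png

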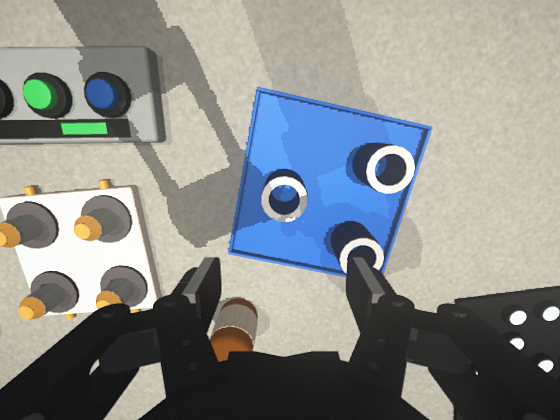

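```bash
python3 -c "
from workcell import finish_job; print(finish_job())"
```

```text
the job is handed in; nothing more can be done
None
```

I finished the job and handed it in at about 57 s on the robot's clock. Three barrels were present, and all three now stand upright in the blue tray.

1. **Zero:** I pressed yellow with the gauge empty. It went to its stop, at 15 N.
2. **Seat:** I pushed each barrel home on its own spigot and let go. Each stopped at the height expected for the shoulder, with about 5–10 N of contact force.
3. **Measure and store:** With all three seated, I pressed green (18 N), then blue (14 N), each to its stop.
4. **Unload:** I took the barrels off and set them down in the blue tray.

**Last checks:** The final pictures from all three cameras show the three barrels upright and clear of the tray walls, with the spigots empty. The bottle and jar are where they started, and the gripper is open and well clear. I set the grip to 28 N throughout, and no wrist force reading went above about 20 N. I saw no barrel knocked aside during the run.

**Disagreements:**
- **Fingertips:** They are about 39 mm short of the TCP the robot reports. My first press reached the key height by that reading without touching the key, so I found the key by force. I worked from measured contact heights after that.
- **Cameras:** The fixed cameras and the wrist camera differed by a few millimetres, up to about 7 mm. I corrected each fit by comparing the barrel with its spigot in the pictures.

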